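# Lay up the meal tray

## Robot

A 6-joint arm with a two-finger parallel gripper is mounted at the origin on the work surface. World frame = base frame: x ahead of the robot, y to its left, z up, the work surface at z = 0. Lengths are in mm, angles in rad, forces in N, time in s.
With the tool pointing down it reaches from about 350 to 775 mm from the base axis. Payload 7.3 kg.
Tool frame: the origin (TCP) lies between the finger pads; the fingertips stand bot.tip_extent ahead of it and the grasp point (between the pads) lies 6 mm ahead of it (bot.tip_extent is the distance from the TCP to the fingertips, in mm); x points along the fingers, y is the direction in which the jaws open and shut, and the axes are right-handed (so a half turn about x gives the same grasp; the last joint's range is limited). The gripper opens to 92 mm and grips with 3 to 60 N. Pads are 19 mm wide; open, the fingers measure 130 mm over their backs; the gripper's body (75 mm by 190 mm) begins 47 mm behind the grasp point.
Start: joints at [-1.262, 0.342, 1.524, -0, 1.275, -0.146], TCP at [230.647, -471.64, 251.741] pointing down, gripper open.
Joint ranges: [-2.53, 2.53], [-0.77, 2.02], [0.04, 2.7], [-1, 4.14], [0.28, 2.66], [-3.11, 3.11]. Speed limits (rad/s): [2.57, 2.57, 3.14, 3.14, 3.14, 3.14].

## Interface

Orientations are given as [roll, pitch, yaw] about the fixed x, y, z axes, in that order (R = Rz(yaw) Ry(pitch) Rx(roll)).
In Python, from plant import bot, capture, workorder gives the robot as it stands. The module is installed in compiled form; this text tells all that it offers.
- The arm moves only by the shell command python3 -m crank 'ROWS'. ROWS is JSON, a list of rows, each an object with "linear": the shift along the tool's x, y, z in cm, a list of three; "delta_rot": the turn, a rotation vector about the tool's x, y, z in degrees, a list of three; "fingers": the opening, from 0 (shut) to 1 (fully open). In form: [{"linear": [x, y, z], "delta_rot": [wx, wy, wz], "fingers": fingers}, ...]. A call has exactly 5 rows; each row shifts and turns the commanded pose from where the row before left it, along the tool's axes as they then stand; what a row does not reach is not made up. A row lasts 1/10 s, in which the tool goes at most 50 mm and 8.59 degrees, less where a joint would pass 70% of its speed; a pose out of reach is approached as far as the arm can. A call with a gripper value outside its range is refused whole. The fingers move at their own pace and stop on an object; the grip force is fixed at half the most. Time passes only in rows, so rows that do not move let the fingers close, or fill a call up. It gives the time, the measured TCP pose, the force and the opening at its end, in the units of the state.
- bot.get_obs(): the state, without advancing time (a new reading comes with each control period).
- capture(name): name is "scene" or "top" or "wrist"; returns a dict with "image" (420x560x3 uint8, blue, green, red), "mtx" (3x3 intrinsics, pixels), "dist_coeffs" ([k1, k2, p1, p2, k3] as OpenCV has them; the pictures are not rectified), "pose" (4x4, takes a point from camera to world coordinates). Camera axes: x right, y down, z forward; pixel columns grow to the right and rows downward; lengths in mm; the calibration is good to about 2 mm. A picture is of the moment at which its call begins. There is no depth.
- workorder.close_job(): hands the job in, once; it reports no verdict.
The state is a dict: "time": time; "joint_positions": joint angles; "dq": joint speeds; "tau": joint torques, N m; "tool_pos": TCP position; "tcp_rot": TCP orientation; "contact_force": force on the tool from outside, world axes, zero at the start; "moment": the same for the moment, N m; "grip_width": finger opening in mm.
Only numpy, scipy, OpenCV 4.12 (cv2) and the standard library are available. Lean on these libraries where they do the work, as an engineer would, in place of code of your own. Each camera call takes 0.05 s, during which the arm holds its last target. There are 200 camera calls.

## Task

Lay up the meal tray: stand the cup in the middle of the saucer and the small sauce pot in the middle of the square plate, with its lid on top of it, put the apple in the middle of the round fruit dish, and stand the salt shaker on the tray midway between the saucer and the fruit dish. Do not knock over the squeeze bottle that stands among them.

Things in the scene. Friction and masses are not known exactly. Their poses are not given: they have to be found in the camera images.
- tray: brown meal tray, 410 x 310 mm, flat on the table and fixed there; origin: centre of its underside, x along its short side (away from the robot), y along its long side to the left. Floor 4 mm thick, rim 13 mm high. The three dishes stand on its floor, fixed, at the corners of an equilateral triangle of 180 mm side; which dish is at which corner changes.
- saucer: round white china saucer, 110 mm across, 14 mm high, the smaller and flatter round dish on the tray; origin: centre of its underside. Its flat middle, about 64 mm across, lies 5 mm above the underside.
- fruit_dish: round white china bowl-like dish, 140 mm across, 30 mm high, the larger and deeper round dish on the tray; origin: centre of its underside. Its flat middle, about 80 mm across, lies 6 mm above the underside.
- square_plate: square white china plate on the tray, 108 x 108 mm with a rim 10 mm high and 6 mm thick; origin: centre of its underside, x and y along its sides. Its floor lies 5 mm above the underside.
- cup_center (a point): white china cup with one handle, upright, 62 mm high and 62 mm across at the mouth (60 mm at 20 mm height, its foot 42 mm), wall 3.5 mm; the point is on its axis, half-way up (31 mm above the foot). The handle points to its y axis and reaches 55 mm from the axis, between 20 and 56 mm above the foot. About 0.2 kg.
- pot_center (a point): small brown stoneware sauce pot, open, round, 62 mm across and 40 mm high with straight sides, wall 4.5 mm, inside 53 mm across; the point is on its axis, half-way up (20 mm above the foot). About 0.2 kg.
- lid_knob (a point): brown stoneware lid of the sauce pot, lying right way up: a plug 40 mm across and 5 mm deep below, a disc 66 mm across and 5 mm thick on it, and a round knob 20 mm across and 22 mm high on top (32 mm in all); the point is in the middle of the knob, 11 mm above the disc's top and 21 mm above the plug's underside. On the pot the plug enters the mouth and the disc lies on the rim. About 0.08 kg.
- apple_center (a point): red apple, 62 mm across at its widest (about 30 mm up) and 56 mm high with a short stem on top, standing on a flat base 28 mm across; the point is on its axis, half-way up (28 mm above the base). About 0.15 kg.
- shaker_center (a point): glass salt shaker with a steel cap, round, 37 mm across and 80 mm high, upright, straight sides; the point is on its axis, half-way up (40 mm above the foot). About 0.12 kg.
- bottle: tall cream squeeze bottle with a white pointed spout, 52 mm across and 182 mm high, standing loose among the things to be fetched; origin: centre of its underside. Not wanted on the tray.
Mind the look-alikes: they are no part of the job. What is shaped like the part that bears lid_knob but turquoise is not meant.

How it is judged:
By the outcome, as a careful person would: the job done as asked, in the order asked, and still so for the second after the job is handed in, with the robot touching nothing.
It also fails if it takes over 136 s, if anything falls off the work surface, if the arm or the gripper's body presses on something with over 40 N, if the wrist force passes 120 N, or if a joint passes its speed limit or range.

## Working session

There is one attempt and no reset: what is moved stays moved. The work goes in short steps, Python scripts to look and compute and a shell command to move; the robot and the scene stay as the last step left them, time stands still between calls to the robot, and variables do not carry over. Pictures are saved under pics/ and viewed, on a budget of 14 in all, crops included, one or two more only if the job needs it, and the job is handed in when it is done.

```bash
mkdir -p pics; cat > h.py <<'E'
import numpy as np, cv2
from plant import bot, capture, workorder
from scipy.spatial.transform import Rotation as R
def save(name,fn):
    c=capture(name); cv2.imwrite('pics/'+fn+'.png',c['image']); np.savez('pics/'+fn+'.npz',**{k:np.array(v) for k,v in c.items()}); return c
def load(fn): return dict(np.load('pics/'+fn+'.npz'))
def ray(c,uv):
    p=cv2.undistortPoints(np.array([[uv]],float),np.array(c['mtx'],float),np.array(c['dist_coeffs'],float))[0,0]
    T=np.array(c['pose']); d=T[:3,:3]@np.array([p[0],p[1],1]); return T[:3,3],d/np.linalg.norm(d)
def onz(c,uv,z):
    o,d=ray(c,uv); return (o+d*(z-o[2])/d[2])
def proj(c,P):
    T=np.linalg.inv(np.array(c['pose'])); 
    return cv2.projectPoints(np.array(P,float).reshape(-1,1,3),cv2.Rodrigues(T[:3,:3])[0],T[:3,3],np.array(c['mtx'],float),np.array(c['dist_coeffs'],float))[0][:,0]
E
python3 - <<'E'
from h import *
for n in ['scene','top','wrist']:
    c=save(n,n+'0'); print(n,np.round(c['pose'],2).tolist(),np.round(c['mtx'],0).tolist())
a=np.vstack([cv2.resize(cv2.imread('pics/%s0.png'%n),(400,300)) for n in ['scene','top']]); b=np.vstack([cv2.resize(cv2.imread('pics/wrist0.png'),(400,300)),np.zeros((300,400,3),np.uint8)])
print(bot.get_obs(), bot.tip_extent)
E
```

```text
scene [[0.81, 0.37, -0.45, 1043.32], [0.59, -0.51, 0.63, -720.42], [0.0, -0.77, -0.63, 865.5], [0.0, 0.0, 0.0, 1.0]] [[542.0, 0.0, 277.0], [0.0, 542.0, 210.0], [0.0, 0.0, 1.0]]
top [[0.03, -0.99, 0.14, 286.69], [-1.0, -0.03, -0.0, 73.23], [0.01, -0.14, -0.99, 1240.12], [0.0, 0.0, 0.0, 1.0]] [[515.0, 0.0, 281.0], [0.0, 515.0, 216.0], [0.0, 0.0, 1.0]]
wrist [[0.44, -0.87, -0.23, 293.14], [-0.9, -0.42, -0.11, -441.09], [-0.0, 0.26, -0.97, 384.43], [0.0, 0.0, 0.0, 1.0]] [[339.0, 0.0, 273.0], [0.0, 339.0, 208.0], [0.0, 0.0, 1.0]]
{'time': 0.15, 'joint_positions': array([-1.26197801e+00,  3.42551527e-01,  1.52478065e+00,  1.20292608e-05,
        1.27537934e+00, -1.45985249e-01]), 'dq': array([ 0.00176355, -0.00123714, -0.00268577, -0.00027462,  0.00012738,
        0.0016947 ]), 'tau': array([ 1.60315216e-03, -4.31470048e+01, -2.44352800e+01,  7.18412152e-02,
        5.37320785e-02, -6.89400349e-05]), 'tool_pos': array([ 230.57425599, -471.36429405,  251.21629369]), 'tcp_rot': array([-1.72706332,  1.56967741,  1.8693294 ]), 'contact_force': array([0.02512802, 1.07715391, 0.34199666]), 'moment': array([ 0.01373061, -0.01131936, -0.03218629]), 'grip_width': 91.59135073549771} 25.0
```

View pics/top0.png

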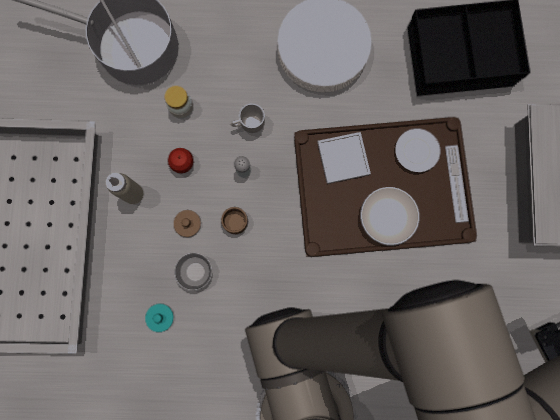

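View pics/scene0.png

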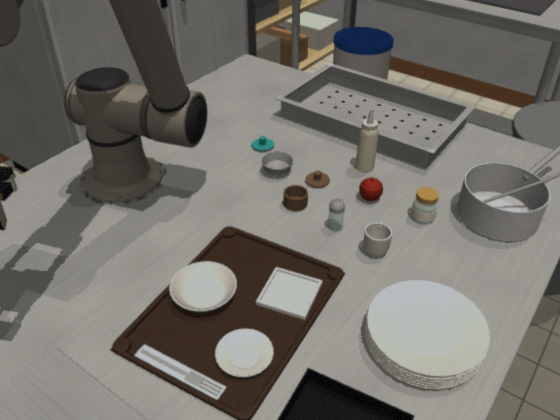

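```bash
python3 - <<'E'
from h import *
c=load('top0'); im=c['image']; hsv=cv2.cvtColor(im,cv2.COLOR_BGR2HSV)
def rg(name,m,roi,z):
    x0,y0,x1,y1=roi; mm=np.zeros_like(m); mm[y0:y1,x0:x1]=m[y0:y1,x0:x1]
    k=max(cv2.findContours(mm,cv2.RETR_EXTERNAL,cv2.CHAIN_APPROX_NONE)[0],key=cv2.contourArea)
    k=cv2.convexHull(k); (u,v),r=cv2.minEnclosingCircle(k); M=cv2.moments(k); u2,v2=M['m10']/M['m00'],M['m01']/M['m00']
    p=onz(c,(u2,v2),z); q=onz(c,(u2+r,v2),z)
    print(name,np.round([u2,v2,r],1),'area',M['m00'],'xyz',np.round(p,1),'r_mm',round(np.linalg.norm(q-p),1)); return k
S,V,H=hsv[...,1],hsv[...,2],hsv[...,0]
w=((V>120)).astype(np.uint8)*255
rg('saucer',w,(390,122,444,178),18); rg('dish',w,(350,180,425,250),34)
k=rg('plate',w,(312,128,376,188),14); b=cv2.minAreaRect(k); print(b)
print('corners',[np.round(onz(c,p,14)[:2],1).tolist() for p in cv2.boxPoints(b)])
rg('apple',((S>150)&((H<8)|(H>172))&(V>50)).astype(np.uint8)*255,(160,140,200,180),30)
br=((S>70)&(H<20)).astype(np.uint8)*255
rg('pot',br,(215,200,252,240),40); rg('lid',br,(170,205,206,242),10)
print('bottle spout tip est',onz(c,(115,181),182))
print('shaker',onz(c,(242,163),80),'cup',onz(c,(251.5,118),62))
t=cv2.resize(im[70:260,85:275],None,fx=3.1,fy=3.1,interpolation=cv2.INTER_CUBIC); cv2.imwrite('pics/crop1.png',t)
o=bot.get_obs(); print(np.round(R.from_euler('xyz',o['tcp_rot']).as_matrix(),3))
E
```

```text
saucer [417.3 150.   22.3] area 1455.0 xyz [ 630.4 -258.4   18. ] r_mm 54.1
dish [389.7 215.4  29.3] area 2575.0 xyz [ 465.1 -187.4   34. ] r_mm 69.0
plate [343.6 156.9  30.5] area 1864.5 xyz [609.3 -79.8  14. ] r_mm 74.5
((343.7412109375, 156.83529663085938), (43.169166564941406, 44.25381851196289), 77.47119140625)
corners [[648.7, -15.2], [675.9, -120.9], [570.7, -144.3], [544.0, -39.6]]
apple [179.8 159.2  12.2] area 422.0 xyz [588.2 315.9  30. ] r_mm 29.1
pot [233.9 220.1  13.4] area 524.0 xyz [443.  179.7  40. ] r_mm 31.3
lid [186.7 223.1  13.3] area 530.0 xyz [436.6 295.3  10. ] r_mm 31.9
bottle spout tip est [499.87941982 417.07867557 182.        ]
shaker [571.02298261 162.65568053  80.        ] cup [685.11462836 145.50812254  62.        ]
[[-0.     0.439 -0.898]
 [ 0.001 -0.898 -0.439]
 [-1.    -0.001 -0.   ]]
```

View pics/crop1.png

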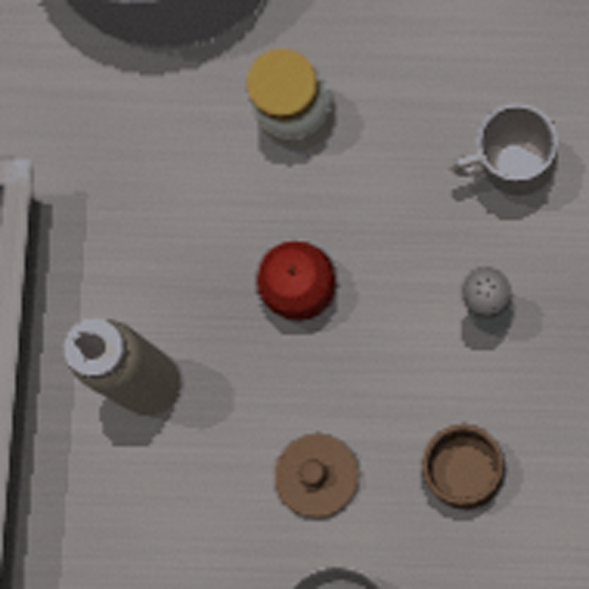

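Look-alikes: lid brown (187,223) vs turquoise (159,318) → brown. Pot (234,220) vs grey bowl (194,272) → brown pot. Shaker (242,163) vs yellow-capped jar (178,100) → shaker. Saucer (417,150) vs plate stack (324,44) → the tray one. The crop confirms the cup (handle to +y), apple, brown lid, pot and shaker. The bottle stands at about (500,417) mm. I turn the jaws along world x first, then go over the cup.

```bash
python3 -m crank '[{"linear":[0,0,0],"delta_rot":[-8,0,0],"fingers":1},{"linear":[0,0,0],"delta_rot":[-8,0,0],"fingers":1},{"linear":[0,0,0],"delta_rot":[-8,0,0],"fingers":1},{"linear":[0,0,0],"delta_rot":[-8,0,0],"fingers":1},{"linear":[0,0,0],"delta_rot":[-8,0,0],"fingers":1}]'
python3 -m crank '[{"linear":[0,0,0],"delta_rot":[-8,0,0],"fingers":1},{"linear":[0,0,0],"delta_rot":[-8,0,0],"fingers":1},{"linear":[0,0,0],"delta_rot":[-8,0,0],"fingers":1},{"linear":[0,0,0],"delta_rot":[0,0,0],"fingers":1},{"linear":[0,0,0],"delta_rot":[0,0,0],"fingers":1}]'
python3 -m crank '[{"linear":[0,2.2,-3],"delta_rot":[0,0,0],"fingers":1},{"linear":[0,2.2,-3],"delta_rot":[0,0,0],"fingers":1},{"linear":[0,2.2,-3],"delta_rot":[0,0,0],"fingers":1},{"linear":[0,2.2,-3],"delta_rot":[0,0,0],"fingers":1},{"linear":[0,2.2,-3],"delta_rot":[0,0,0],"fingers":1}]'
python3 -c "
from h import *
o=bot.get_obs();print(np.round(R.from_euler('xyz',o['tcp_rot']).as_matrix(),4))"
```

```text
time: 0.65
tool_pos: [230.6, -471.4, 251.4]
tcp_rot: [-2.43, 1.57, 1.871]
contact_force: [-0.7, -0.3, 0.4]
grip_width: 91.8
time: 1.15
tool_pos: [230.6, -471.5, 251.5]
tcp_rot: [-2.985, 1.57, 1.725]
contact_force: [0.6, -0.6, 0.0]
grip_width: 92.0
time: 1.65
tool_pos: [341.1, -320.3, 251.8]
tcp_rot: [0.781, 1.571, -0.793]
contact_force: [0.0, -0.2, -0.6]
grip_width: 91.6
[[ 1.0e-04  1.0e+00 -2.8e-03]
 [-2.0e-04 -2.8e-03 -1.0e+00]
 [-1.0e+00  1.0e-04  2.0e-04]]
```

```bash
python3 -m crank '[{"linear":[0,2.3,-3.1],"delta_rot":[0,0,0],"fingers":1},{"linear":[0,2.3,-3.1],"delta_rot":[0,0,0],"fingers":1},{"linear":[0,2.3,-3.1],"delta_rot":[0,0,0],"fingers":1},{"linear":[0,2.3,-3.1],"delta_rot":[0,0,0],"fingers":1},{"linear":[0,2.3,-3.1],"delta_rot":[0,0,0],"fingers":1}]'
python3 -m crank '[{"linear":[0,2.3,-3.1],"delta_rot":[0,0,0],"fingers":1},{"linear":[0,2.3,-3.1],"delta_rot":[0,0,0],"fingers":1},{"linear":[0,2.3,-3.1],"delta_rot":[0,0,0],"fingers":1},{"linear":[0,2.3,-3.1],"delta_rot":[0,0,0],"fingers":1},{"linear":[0,2.3,-3.1],"delta_rot":[0,0,0],"fingers":1}]'
python3 -m crank '[{"linear":[0,2.3,-3.1],"delta_rot":[0,0,0],"fingers":1},{"linear":[0,2.3,-3.1],"delta_rot":[0,0,0],"fingers":1},{"linear":[0,2.3,-3.1],"delta_rot":[0,0,0],"fingers":1},{"linear":[0,2.3,-3.1],"delta_rot":[0,0,0],"fingers":1},{"linear":[0,2.3,-3.1],"delta_rot":[0,0,0],"fingers":1}]'
python3 -c "
from h import *
save('wrist','w1')
print(bot.get_obs()['tool_pos'])"
```

```text
time: 2.15
tool_pos: [456.1, -165.0, 251.8]
tcp_rot: [0.662, 1.57, -0.912]
contact_force: [0.4, -0.7, 0.0]
grip_width: 91.7
time: 2.65
tool_pos: [570.9, -9.8, 251.6]
tcp_rot: [-0.383, 1.571, -1.956]
contact_force: [1.3, 0.7, 0.5]
grip_width: 91.8
time: 3.15
tool_pos: [685.7, 145.2, 251.5]
tcp_rot: [-1.022, 1.571, -2.595]
contact_force: [0.8, 0.4, -0.0]
grip_width: 91.9
[687.4654509  150.31563981 250.00624515]
```

View pics/w1.png

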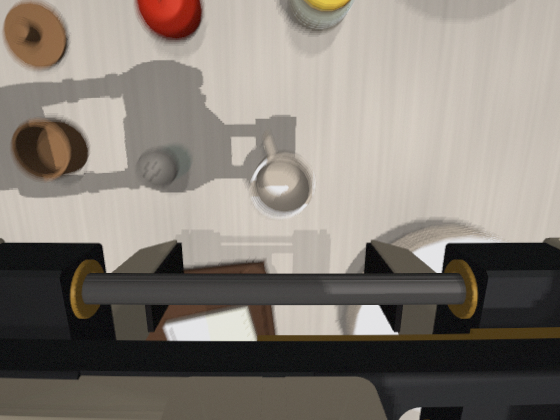

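Wrist view: cup rim at about (280,185), handle up at (268,143); shaker (158,165), pot (50,150), lid (36,35). I let it settle and measure by colour and edges.

```bash
python3 -m crank '[{"linear":[0,0,0],"delta_rot":[0,0,0],"fingers":1},{"linear":[0,0,0],"delta_rot":[0,0,0],"fingers":1},{"linear":[0,0,0],"delta_rot":[0,0,0],"fingers":1},{"linear":[0,0,0],"delta_rot":[0,0,0],"fingers":1},{"linear":[0,0,0],"delta_rot":[0,0,0],"fingers":1}]'
python3 - <<'E'
from h import *
c=save('wrist','w2'); print(bot.get_obs()['tool_pos'],np.array(c['pose'])[:3,3])
g=cv2.GaussianBlur(cv2.cvtColor(c['image'],cv2.COLOR_BGR2GRAY),(3,3),0)
h=cv2.HoughCircles(g[120:240,220:345],cv2.HOUGH_GRADIENT,1,50,param1=80,param2=12,minRadius=22,maxRadius=36)
if h is not None:
  for u,v,r in h[0]: print(u+220,v+120,r,onz(c,(u+220,v+120),62))
print('pred from top (cup axis rim):',proj(c,[685.1,145.5,62]),proj(c,[443,179.7,40]),proj(c,[571,162.7,80]))
t=load('top0'); g=cv2.GaussianBlur(cv2.cvtColor(t['image'],cv2.COLOR_BGR2GRAY),(3,3),0)
h=cv2.HoughCircles(cv2.resize(g[100:140,230:280],None,fx=4,fy=4,interpolation=cv2.INTER_CUBIC),cv2.HOUGH_GRADIENT,1,100,param1=80,param2=12,minRadius=40,maxRadius=65)
for u,v,r in h[0]: print('top',u/4+230,v/4+100,r/4,onz(t,(u/4+230,v/4+100),62))
im=c['image'][:240,:345].copy(); 
cv2.imwrite('pics/w2c.png',cv2.resize(im,None,fx=2.3,fy=2.3))
E
```

```text
time: 3.7
tool_pos: [684.9, 143.0, 252.3]
tcp_rot: [1.436, 1.57, -0.136]
contact_force: [-0.8, -0.6, -0.0]
grip_width: 91.9
[684.92474475 143.13583288 252.22793096] [684.90417492 212.37837524 385.59536282]
280.5 186.5 30.8 [691.59158549 147.26966866  62.        ]
pred from top (cup axis rim): [[273.82743871 188.29599097]] [[ 38.07032578 152.01730811]] [[148.91368257 174.12289899]]
top 252.125 116.375 11.925 [689.14135741 144.1622839   62.        ]
```

View pics/w2c.png

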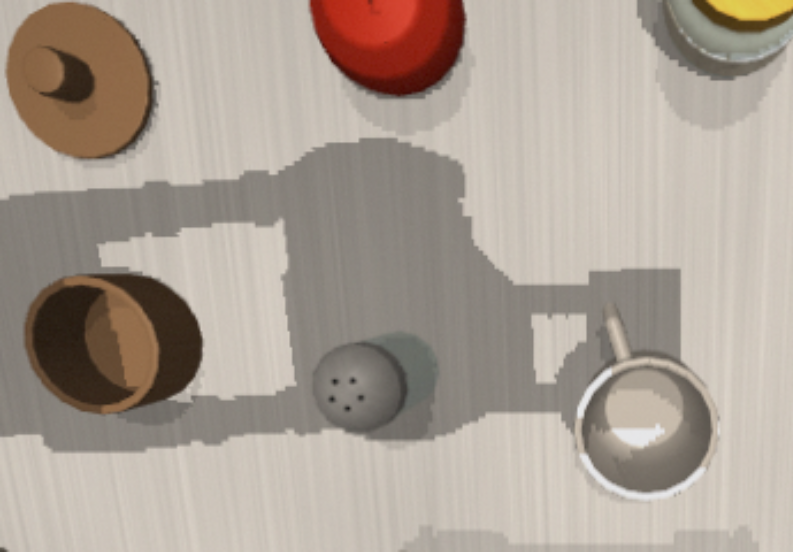

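```bash
python3 -m crank '[{"linear":[3.3,0.2,-0.1],"delta_rot":[0,0,0],"fingers":1},{"linear":[3.3,0.2,-0.1],"delta_rot":[0,0,0],"fingers":1},{"linear":[3.3,0.1,-0.1],"delta_rot":[0,0,0],"fingers":1},{"linear":[3.3,0.1,0],"delta_rot":[0,0,0],"fingers":1},{"linear":[0,0,0],"delta_rot":[0,0,0],"fingers":1}]'
python3 -m crank '[{"linear":[0,0,0],"delta_rot":[0,0,0],"fingers":1},{"linear":[0,0,0],"delta_rot":[0,0,0],"fingers":1},{"linear":[0,0,0],"delta_rot":[0,0,0],"fingers":1},{"linear":[0,0,0],"delta_rot":[0,0,0],"fingers":1},{"linear":[0,0,0],"delta_rot":[0,0,0],"fingers":1}]'
python3 - <<'E'
from h import *
c=save('wrist','w3'); print(bot.get_obs()['tool_pos'],np.array(c['pose'])[:3,3])
g=cv2.GaussianBlur(cv2.cvtColor(c['image'],cv2.COLOR_BGR2GRAY),(3,3),0)
h=cv2.HoughCircles(g[100:330,180:380],cv2.HOUGH_GRADIENT,1,30,param1=80,param2=15,minRadius=40,maxRadius=75)
if h is not None:
  for u,v,r in h[0][:4]: print(u+180,v+100,r,onz(c,(u+180,v+100),62))
print(proj(c,[691,146,62]))
E
```

```text
time: 4.25
tool_pos: [688.2, 146.2, 114.3]
tcp_rot: [-1.455, 1.561, -3.025]
contact_force: [-0.4, 0.3, -0.3]
grip_width: 91.7
time: 4.75
tool_pos: [691.3, 146.8, 120.7]
tcp_rot: [1.603, 1.569, 0.033]
contact_force: [-0.1, -0.0, -0.8]
grip_width: 91.8
[691.20229461 146.83580559 120.4119185 ] [691.11639278 216.2441674  254.02044485]
274.5 236.5 45.6 [691.86093983 147.08188535  62.        ]
193.5 175.5 55.5 [645.42443252 184.1044301   62.        ]
[[273.06729838 238.19884972]]
```

View pics/w3.png

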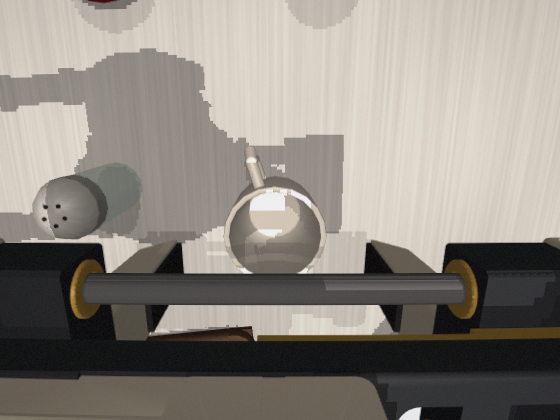

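Cup rim centre at (274.5,236.5) → (691.8,147.2) mm, in line with the TCP. Down and grip.

```bash
python3 -m crank '[{"linear":[2,0,0],"delta_rot":[0,0,0],"fingers":1},{"linear":[2,0,0],"delta_rot":[0,0,0],"fingers":1},{"linear":[1.8,0,0],"delta_rot":[0,0,0],"fingers":1},{"linear":[1,0,0],"delta_rot":[0,0,0],"fingers":1},{"linear":[0.6,0,0],"delta_rot":[0,0,0],"fingers":1}]'
python3 -m crank '[{"linear":[0,0,0],"delta_rot":[0,0,0],"fingers":1},{"linear":[0,0,0],"delta_rot":[0,0,0],"fingers":1},{"linear":[0,0,0],"delta_rot":[0,0,0],"fingers":0},{"linear":[0,0,0],"delta_rot":[0,0,0],"fingers":0},{"linear":[0,0,0],"delta_rot":[0,0,0],"fingers":0}]'
python3 -m crank '[{"linear":[0,0,0],"delta_rot":[0,0,0],"fingers":0},{"linear":[0,0,0],"delta_rot":[0,0,0],"fingers":0},{"linear":[0,0,0],"delta_rot":[0,0,0],"fingers":0},{"linear":[0,0,0],"delta_rot":[0,0,0],"fingers":0},{"linear":[0,0,0],"delta_rot":[0,0,0],"fingers":0}]'
```

```text
time: 5.3
tool_pos: [690.7, 146.8, 44.8]
tcp_rot: [-1.38, 1.57, -2.95]
contact_force: [-0.7, -0.6, -0.1]
grip_width: 91.8
time: 5.8
tool_pos: [691.3, 146.8, 46.3]
tcp_rot: [1.615, 1.57, 0.045]
contact_force: [-0.9, 0.5, 0.2]
grip_width: 72.5
time: 6.3
tool_pos: [691.3, 146.8, 45.9]
tcp_rot: [1.511, 1.57, -0.059]
contact_force: [1.0, -0.3, 2.1]
grip_width: 61.6
```

```bash
python3 -m crank '[{"linear":[-2,0,0],"delta_rot":[0,0,0],"fingers":0},{"linear":[-4,0,0],"delta_rot":[0,0,0],"fingers":0},{"linear":[-4,0,0],"delta_rot":[0,0,0],"fingers":0},{"linear":[-4,0,0],"delta_rot":[0,0,0],"fingers":0},{"linear":[-4,-1,2],"delta_rot":[0,0,0],"fingers":0}]'
python3 -m crank '[{"linear":[-2.4,-1,3.7],"delta_rot":[0,0,0],"fingers":0},{"linear":[0,-1,4],"delta_rot":[0,0,0],"fingers":0},{"linear":[0,-1,4],"delta_rot":[0,0,0],"fingers":0},{"linear":[0,-1,4],"delta_rot":[0,0,0],"fingers":0},{"linear":[0,-1,4],"delta_rot":[0,0,0],"fingers":0}]'
python3 -m crank '[{"linear":[0,-1,4],"delta_rot":[0,0,0],"fingers":0},{"linear":[0,-1,4],"delta_rot":[0,0,0],"fingers":0},{"linear":[0,-1,2],"delta_rot":[0,0,0],"fingers":0},{"linear":[0,0,1],"delta_rot":[0,0,0],"fingers":0},{"linear":[0,0,0],"delta_rot":[0,0,0],"fingers":0}]'
python3 -m crank '[{"linear":[0,0,0],"delta_rot":[0,0,0],"fingers":0},{"linear":[0,0,0],"delta_rot":[0,0,0],"fingers":0},{"linear":[0,0,0],"delta_rot":[0,0,0],"fingers":0},{"linear":[0,0,0],"delta_rot":[0,0,0],"fingers":0},{"linear":[0,0,0],"delta_rot":[0,0,0],"fingers":0}]'
python3 - <<'E'
from h import *
c=save('wrist','w4'); print(bot.get_obs()['tool_pos'],np.array(c['pose'])[:3,3])
print(proj(c,[[630.4,-258.4,18],[465.1,-187.4,34],[609.3,-79.8,14]]))
E
python3 -m crank '[{"linear":[0,-1,3],"delta_rot":[0,0,0],"fingers":0},{"linear":[0,-1,4],"delta_rot":[0,0,0],"fingers":0},{"linear":[0,-1,4],"delta_rot":[0,0,0],"fingers":0},{"linear":[0,-1,3],"delta_rot":[0,0,0],"fingers":0},{"linear":[0,0,1],"delta_rot":[0,0,0],"fingers":0}]'
python3 -m crank '[{"linear":[0,0,0],"delta_rot":[0,0,0],"fingers":0},{"linear":[0,0,0],"delta_rot":[0,0,0],"fingers":0},{"linear":[0,0,0],"delta_rot":[0,0,0],"fingers":0},{"linear":[0,0,0],"delta_rot":[0,0,0],"fingers":0},{"linear":[0,0,0],"delta_rot":[0,0,0],"fingers":0}]'
python3 - <<'E'
from h import *
c=save('wrist','w5'); print(bot.get_obs()['tool_pos'],np.array(c['pose'])[:3,3])
print(proj(c,[[630.4,-258.4,18],[465.1,-187.4,34],[609.3,-79.8,14]]))
a=cv2.imread('pics/w4.png');b=c['image']
cv2.imwrite('pics/w45.png',np.vstack([a[:300],b[:300]]))
E
```

```text
time: 6.8
tool_pos: [680.7, 128.8, 226.2]
tcp_rot: [-2.17, 1.569, 2.546]
contact_force: [0.4, -0.3, -1.6]
grip_width: 61.8
time: 7.3
tool_pos: [630.1, -71.5, 249.1]
tcp_rot: [-1.765, 1.569, 2.948]
contact_force: [0.6, -0.2, -2.1]
grip_width: 61.5
time: 7.8
tool_pos: [601.2, -181.2, 249.3]
tcp_rot: [-2.031, 1.57, 2.681]
contact_force: [0.9, 0.4, -2.8]
grip_width: 61.8
time: 8.3
tool_pos: [601.5, -179.7, 249.7]
tcp_rot: [0.123, 1.571, -1.446]
contact_force: [0.2, -0.0, -1.2]
grip_width: 61.8
[ 601.44618281 -179.8757444   249.74521075] [ 601.43872183 -110.31693251  383.03330246]
[[298.70434599 250.04167519]
 [144.91393589 192.89341124]
 [281.33326393  86.96312482]]
time: 8.85
tool_pos: [560.0, -333.6, 249.6]
tcp_rot: [-0.542, 1.57, -2.115]
contact_force: [0.1, 0.3, -1.8]
grip_width: 61.8
time: 9.35
tool_pos: [561.9, -329.3, 249.9]
tcp_rot: [0.971, 1.571, -0.598]
contact_force: [0.3, -0.8, -3.0]
grip_width: 61.8
[ 561.81582428 -329.5373461   249.87075761] [ 561.7819286  -259.93378223  383.19734238]
[[339.41181789 116.03701738]
 [172.00137523  38.99907838]
 [324.58030003 -79.5881513 ]]
```

View pics/w45.png

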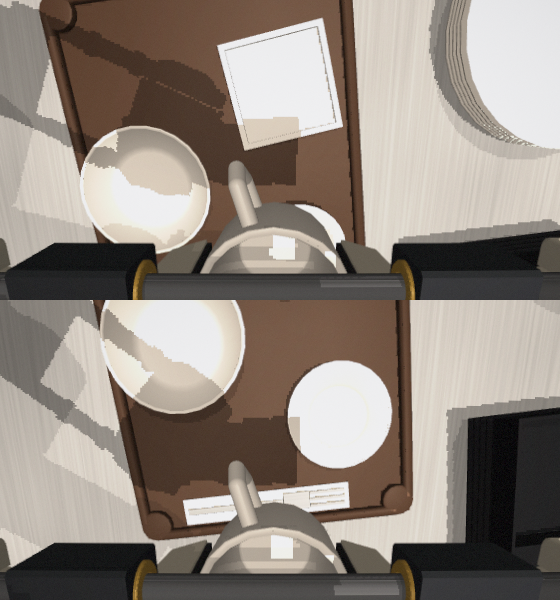

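```bash
python3 - <<'E'
from h import *
def el(fn,roi,z,sq=0):
    c=load(fn); im=c['image']; x0,y0,x1,y1=roi
    hsv=cv2.cvtColor(im,cv2.COLOR_BGR2HSV); b=im[...,0].astype(int)
    m=np.zeros(im.shape[:2],np.uint8); m[y0:y1,x0:x1]=((hsv[...,1]<95)&(b>75))[y0:y1,x0:x1]*255
    k=cv2.convexHull(max(cv2.findContours(m,cv2.RETR_EXTERNAL,cv2.CHAIN_APPROX_NONE)[0],key=cv2.contourArea))
    if sq: 
        q=cv2.approxPolyN(k,4)[0] if hasattr(cv2,'approxPolyN') else cv2.boxPoints(cv2.minAreaRect(k)); P=np.array([onz(c,p,z) for p in q]); print('sq',q.tolist(),P.mean(0).round(1),np.linalg.norm(np.diff(P,axis=0),axis=1).round(1),np.degrees(np.arctan2(*(P[1]-P[0])[1::-1])))
    else:
        P=np.array([onz(c,p[0],z)[:2] for p in k]).astype(np.float32); e=cv2.fitEllipse(P); print(fn,e)
el('w5',(275,45,400,180),18); el('w4',(72,115,220,240),34); el('w4',(205,10,350,158),14,1)
E
```

```text
w5 ((630.5106811523438, -258.1215515136719), (110.22249603271484, 110.483154296875), 4.972080230712891)
w4 ((449.4205017089844, -192.46795654296875), (147.99749755859375, 173.58132934570312), 108.79227447509766)
sq [[343, 127], [244, 151], [216, 44], [323, 16]] [609.5 -79.2  14. ] [108.7 110.1 109.8] -166.46982213636485
```

```bash
python3 -m crank '[{"linear":[0,2,-2],"delta_rot":[0,0,0],"fingers":0},{"linear":[0,3,-3],"delta_rot":[0,0,0],"fingers":0},{"linear":[2,1.9,-2.1],"delta_rot":[0,0,0],"fingers":0},{"linear":[4,0,0],"delta_rot":[0,0,0],"fingers":0},{"linear":[4,0,0],"delta_rot":[0,0,0],"fingers":0}]'
python3 -m crank '[{"linear":[4,0,0],"delta_rot":[0,0,0],"fingers":0},{"linear":[2,0,0],"delta_rot":[0,0,0],"fingers":0},{"linear":[1.5,0,0],"delta_rot":[0,0,0],"fingers":0},{"linear":[0,0,0],"delta_rot":[0,0,0],"fingers":0},{"linear":[0,0,0],"delta_rot":[0,0,0],"fingers":0}]'
python3 -m crank '[{"linear":[0,0,0],"delta_rot":[0,0,0],"fingers":0},{"linear":[0,0,0],"delta_rot":[0,0,0],"fingers":0},{"linear":[0,0,0],"delta_rot":[0,0,0],"fingers":0},{"linear":[0,0,0],"delta_rot":[0,0,0],"fingers":0},{"linear":[0,0,0],"delta_rot":[0,0,0],"fingers":0}]'
```

```text
time: 9.9
tool_pos: [631.6, -257.8, 149.3]
tcp_rot: [1.034, 1.568, -0.533]
contact_force: [0.5, 0.1, -1.6]
grip_width: 62.1
time: 10.4
tool_pos: [631.1, -259.5, 75.8]
tcp_rot: [1.054, 1.569, -0.516]
contact_force: [-0.2, 0.0, -1.3]
grip_width: 61.7
time: 10.9
tool_pos: [630.5, -259.3, 75.0]
tcp_rot: [0.933, 1.57, -0.637]
contact_force: [0.2, 1.2, -2.1]
grip_width: 61.6
```

```bash
python3 -m crank '[{"linear":[1,0,-0.1],"delta_rot":[0,0,0],"fingers":0},{"linear":[0.6,0,0],"delta_rot":[0,0,0],"fingers":0},{"linear":[0.3,0,0],"delta_rot":[0,0,0],"fingers":0},{"linear":[0.1,0,0],"delta_rot":[0,0,0],"fingers":0},{"linear":[0,0,0],"delta_rot":[0,0,0],"fingers":0}]'
python3 -m crank '[{"linear":[0,0,0],"delta_rot":[0,0,0],"fingers":0},{"linear":[0,0,0],"delta_rot":[0,0,0],"fingers":0},{"linear":[0,0,0],"delta_rot":[0,0,0],"fingers":0},{"linear":[0,0,0],"delta_rot":[0,0,0],"fingers":1},{"linear":[0,0,0],"delta_rot":[0,0,0],"fingers":1}]'
python3 -m crank '[{"linear":[0,0,0],"delta_rot":[0,0,0],"fingers":1},{"linear":[0,0,0],"delta_rot":[0,0,0],"fingers":1},{"linear":[0,0,0],"delta_rot":[0,0,0],"fingers":1},{"linear":[0,0,0],"delta_rot":[0,0,0],"fingers":1},{"linear":[0,0,0],"delta_rot":[0,0,0],"fingers":1}]'
```

```text
time: 11.4
tool_pos: [630.1, -258.0, 54.9]
tcp_rot: [-1.92, 1.57, 2.793]
contact_force: [-2.0, 0.7, 3.0]
grip_width: 61.3
time: 11.9
tool_pos: [630.9, -258.5, 54.6]
tcp_rot: [1.117, 1.57, -0.453]
contact_force: [0.0, -0.2, -0.7]
grip_width: 73.3
time: 12.4
tool_pos: [630.5, -258.3, 54.7]
tcp_rot: [0.677, 1.571, -0.893]
contact_force: [0.5, -0.4, -0.5]
grip_width: 92.0
```

```bash
python3 -m crank '[{"linear":[-2,0,0],"delta_rot":[0,0,0],"fingers":1},{"linear":[-4,0,0],"delta_rot":[0,0,0],"fingers":1},{"linear":[-4,0,0],"delta_rot":[0,0,0],"fingers":1},{"linear":[-4,0,-2],"delta_rot":[0,0,0],"fingers":1},{"linear":[0,-1.7,-4],"delta_rot":[0,0,0],"fingers":1}]'
python3 -m crank '[{"linear":[0,-1.7,-4],"delta_rot":[0,0,0],"fingers":1},{"linear":[0,-1.7,-4],"delta_rot":[0,0,0],"fingers":1},{"linear":[0,-1.7,-4],"delta_rot":[0,0,0],"fingers":1},{"linear":[0,-1.7,-4],"delta_rot":[0,0,0],"fingers":1},{"linear":[0,-1.7,-4],"delta_rot":[0,0,0],"fingers":1}]'
python3 -m crank '[{"linear":[0,-1.7,-4],"delta_rot":[0,0,0],"fingers":1},{"linear":[0,-1.7,-4],"delta_rot":[0,0,0],"fingers":1},{"linear":[0,-1.7,-4],"delta_rot":[0,0,0],"fingers":1},{"linear":[2,-1.7,-4],"delta_rot":[0,0,0],"fingers":1},{"linear":[4,-1.7,-1.8],"delta_rot":[0,0,0],"fingers":1}]'
python3 -m crank '[{"linear":[1,0,0],"delta_rot":[0,0,0],"fingers":1},{"linear":[0,0,0],"delta_rot":[0,0,0],"fingers":1},{"linear":[0,0,0],"delta_rot":[0,0,0],"fingers":1},{"linear":[0,0,0],"delta_rot":[0,0,0],"fingers":1},{"linear":[0,0,0],"delta_rot":[0,0,0],"fingers":1}]'
python3 - <<'E'
from h import *
c=save('wrist','w6'); print(bot.get_obs()['tool_pos'],np.array(c['pose'])[:3,3])
im=c['image'];hsv=cv2.cvtColor(im,cv2.COLOR_BGR2HSV); m=((hsv[...,1]>80)&(hsv[...,0]<20)).astype(np.uint8)*255; m[240:]=0
print(proj(c,[[443,179.7,40],[436.6,295.3,10]]))
for k in cv2.findContours(m,cv2.RETR_EXTERNAL,cv2.CHAIN_APPROX_NONE)[0]:
    if cv2.contourArea(k)>300: print(cv2.boundingRect(k),[np.round(v,1) for v in cv2.fitEllipse(cv2.convexHull(k))[:2]])
t=save('top','t1'); print(proj(t,[630.5,-258.1,71]))
cv2.imwrite('pics/wt6.png',np.vstack([im[:300],cv2.resize(t['image'][90:260,280:480],(560,300))]))
E
```

```text
time: 12.9
tool_pos: [616.9, -201.2, 201.3]
tcp_rot: [1.111, 1.556, -0.461]
contact_force: [0.5, 0.6, -0.7]
grip_width: 91.9
time: 13.4
tool_pos: [527.3, 3.1, 195.0]
tcp_rot: [1.429, 1.57, -0.141]
contact_force: [-0.7, 1.0, 0.9]
grip_width: 91.7
time: 13.9
tool_pos: [444.3, 182.7, 136.8]
tcp_rot: [1.867, 1.562, 0.299]
contact_force: [1.0, -0.8, -0.5]
grip_width: 92.0
time: 14.4
tool_pos: [444.2, 179.0, 125.7]
tcp_rot: [1.732, 1.568, 0.161]
contact_force: [0.6, 0.4, 0.4]
grip_width: 91.9
[443.95334287 179.07698883 125.54780067] [443.96470254 248.36437722 259.04615941]
[[271.6971522  222.3512751 ]
 [261.90732453  46.47100682]]
(229, 168, 91, 72) [array([273.9, 216.4]), array([89.3, 96.6])]
(449, 0, 111, 61) [array([504.3,   9.4]), array([ 94. , 118.4])]
(215, 0, 96, 95) [array([262.3,  43. ]), array([ 95.2, 103. ])]
[[423.30910756 143.85551081]]
```

View pics/wt6.png

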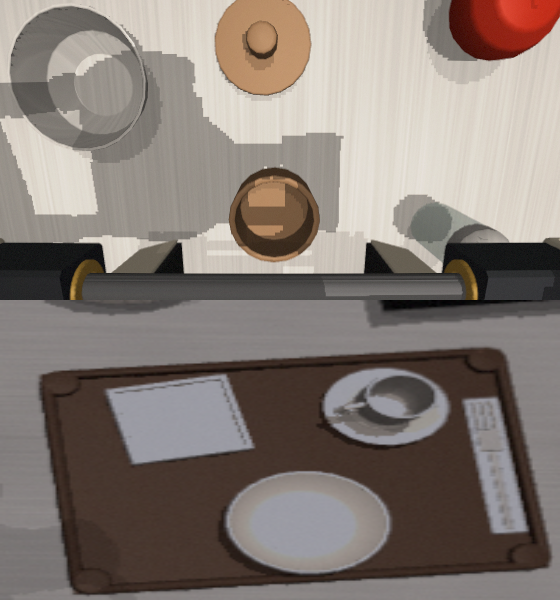

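Cup stands in the saucer's middle (rim seen at top pixel 422.9,145 vs 423.3,143.9 predicted). Pot rim centre in the wrist view (274.5,219) → about (445,182). I grip a little high so that the gripper body clears the shaker.

```bash
python3 -c "
from h import *
c=load('w6');print(onz(c,(274.5,219),40)); c=load('w2');print(onz(c,(153.9,166),78))"
python3 -m crank '[{"linear":[2,0.1,-0.3],"delta_rot":[0,0,0],"fingers":1},{"linear":[2.5,0,0],"delta_rot":[0,0,0],"fingers":1},{"linear":[2.5,0,0],"delta_rot":[0,0,0],"fingers":1},{"linear":[1,0,0],"delta_rot":[0,0,0],"fingers":1},{"linear":[0.5,0,0],"delta_rot":[0,0,0],"fingers":1}]'
python3 -m crank '[{"linear":[0,0,0],"delta_rot":[0,0,0],"fingers":1},{"linear":[0,0,0],"delta_rot":[0,0,0],"fingers":1},{"linear":[0,0,0],"delta_rot":[0,0,0],"fingers":1},{"linear":[0,0,0],"delta_rot":[0,0,0],"fingers":0},{"linear":[0,0,0],"delta_rot":[0,0,0],"fingers":0}]'
python3 -m crank '[{"linear":[0,0,0],"delta_rot":[0,0,0],"fingers":0},{"linear":[0,0,0],"delta_rot":[0,0,0],"fingers":0},{"linear":[0,0,0],"delta_rot":[0,0,0],"fingers":0},{"linear":[0,0,0],"delta_rot":[0,0,0],"fingers":0},{"linear":[0,0,0],"delta_rot":[0,0,0],"fingers":0}]'
```

```text
[444.89986764 182.06516707  40.        ]
[575.55714454 169.84207647  78.        ]
time: 15.0
tool_pos: [443.9, 182.3, 39.2]
tcp_rot: [-1.255, 1.57, -2.825]
contact_force: [0.4, 0.0, 0.0]
grip_width: 91.7
time: 15.5
tool_pos: [444.2, 182.6, 40.1]
tcp_rot: [1.701, 1.57, 0.131]
contact_force: [-0.2, -0.7, -0.1]
grip_width: 80.0
time: 16.0
tool_pos: [444.1, 182.6, 39.8]
tcp_rot: [1.406, 1.571, -0.164]
contact_force: [0.6, 0.0, 2.1]
grip_width: 62.2
```

```bash
python3 -m crank '[{"linear":[-2,0,0],"delta_rot":[0,0,0],"fingers":0},{"linear":[-4,0,0],"delta_rot":[0,0,0],"fingers":0},{"linear":[-4,0,0],"delta_rot":[0,0,0],"fingers":0},{"linear":[-2,0.9,1.5],"delta_rot":[0,0,0],"fingers":0},{"linear":[0,2,3.2],"delta_rot":[0,0,0],"fingers":0}]'
python3 -m crank '[{"linear":[0,2,3.2],"delta_rot":[0,0,0],"fingers":0},{"linear":[0,2,3.2],"delta_rot":[0,0,0],"fingers":0},{"linear":[0,2,3.2],"delta_rot":[0,0,0],"fingers":0},{"linear":[0,2,3.2],"delta_rot":[0,0,0],"fingers":0},{"linear":[0,2,3.2],"delta_rot":[0,0,0],"fingers":0}]'
python3 -m crank '[{"linear":[0,2,3],"delta_rot":[0,0,0],"fingers":0},{"linear":[2,1.6,2],"delta_rot":[0,0,0],"fingers":0},{"linear":[3,0,0.5],"delta_rot":[0,0,0],"fingers":0},{"linear":[3,0,0],"delta_rot":[0,0,0],"fingers":0},{"linear":[1,0,0],"delta_rot":[0,0,0],"fingers":0}]'
python3 -m crank '[{"linear":[0,0,0],"delta_rot":[0,0,0],"fingers":0},{"linear":[0,0,0],"delta_rot":[0,0,0],"fingers":0},{"linear":[0,0,0],"delta_rot":[0,0,0],"fingers":0},{"linear":[0,0,0],"delta_rot":[0,0,0],"fingers":0},{"linear":[0,0,0],"delta_rot":[0,0,0],"fingers":0}]'
```

```text
time: 16.5
tool_pos: [473.7, 136.9, 162.7]
tcp_rot: [1.82, 1.566, 0.253]
contact_force: [1.3, -0.3, -2.9]
grip_width: 62.3
time: 17.0
tool_pos: [573.4, -25.7, 159.1]
tcp_rot: [-1.76, 1.57, 2.954]
contact_force: [0.1, 0.4, -1.5]
grip_width: 62.3
time: 17.5
tool_pos: [606.8, -79.1, 65.8]
tcp_rot: [-1.822, 1.564, 2.89]
contact_force: [-0.9, -0.1, -1.1]
grip_width: 62.3
time: 18.0
tool_pos: [609.7, -79.3, 70.8]
tcp_rot: [1.26, 1.569, -0.31]
contact_force: [0.0, -0.7, -1.1]
grip_width: 62.1
```

```bash
python3 -m crank '[{"linear":[1,0,0],"delta_rot":[0,0,0],"fingers":0},{"linear":[0.6,0,0],"delta_rot":[0,0,0],"fingers":0},{"linear":[0.4,0,0],"delta_rot":[0,0,0],"fingers":0},{"linear":[0.1,0,0],"delta_rot":[0,0,0],"fingers":0},{"linear":[0,0,0],"delta_rot":[0,0,0],"fingers":0}]'
python3 -m crank '[{"linear":[0,0,0],"delta_rot":[0,0,0],"fingers":0},{"linear":[0,0,0],"delta_rot":[0,0,0],"fingers":0},{"linear":[0,0,0],"delta_rot":[0,0,0],"fingers":0},{"linear":[0,0,0],"delta_rot":[0,0,0],"fingers":1},{"linear":[0,0,0],"delta_rot":[0,0,0],"fingers":1}]'
python3 -m crank '[{"linear":[0,0,0],"delta_rot":[0,0,0],"fingers":1},{"linear":[0,0,0],"delta_rot":[0,0,0],"fingers":1},{"linear":[0,0,0],"delta_rot":[0,0,0],"fingers":1},{"linear":[0,0,0],"delta_rot":[0,0,0],"fingers":1},{"linear":[0,0,0],"delta_rot":[0,0,0],"fingers":1}]'
```

```text
time: 18.5
tool_pos: [608.6, -79.1, 49.7]
tcp_rot: [-1.667, 1.569, 3.046]
contact_force: [-7.2, 1.8, 10.7]
grip_width: 62.1
time: 19.0
tool_pos: [609.4, -79.3, 48.6]
tcp_rot: [1.128, 1.57, -0.442]
contact_force: [0.1, 0.9, -0.6]
grip_width: 73.8
time: 19.5
tool_pos: [609.3, -79.3, 48.7]
tcp_rot: [0.139, 1.571, -1.431]
contact_force: [-0.1, 0.5, 0.1]
grip_width: 92.0
```

```bash
python3 -m crank '[{"linear":[-2,0,0],"delta_rot":[0,0,0],"fingers":1},{"linear":[-4,0,0],"delta_rot":[0,0,0],"fingers":1},{"linear":[-4,0,0],"delta_rot":[0,0,0],"fingers":1},{"linear":[-4,0,0],"delta_rot":[0,0,0],"fingers":1},{"linear":[0,0,0],"delta_rot":[0,0,0],"fingers":1}]'
python3 -c "
from h import *
save('wrist','w7')"
python3 -m crank '[{"linear":[0,-1,-2],"delta_rot":[0,0,0],"fingers":1},{"linear":[0,-1.7,-3.8],"delta_rot":[0,0,0],"fingers":1},{"linear":[0,-1.7,-3.8],"delta_rot":[0,0,0],"fingers":1},{"linear":[0,-1.7,-3.8],"delta_rot":[0,0,0],"fingers":1},{"linear":[0,-1.7,-3.8],"delta_rot":[0,0,0],"fingers":1}]'
python3 -m crank '[{"linear":[0,-1.7,-3.8],"delta_rot":[0,0,0],"fingers":1},{"linear":[0,-1.7,-3.8],"delta_rot":[0,0,0],"fingers":1},{"linear":[0,-1.7,-3.8],"delta_rot":[0,0,0],"fingers":1},{"linear":[0,-1.7,-3.8],"delta_rot":[0,0,0],"fingers":1},{"linear":[1,-1.7,-3.8],"delta_rot":[0,0,0],"fingers":1}]'
python3 -m crank '[{"linear":[3,-0.8,-1.4],"delta_rot":[0,0,0],"fingers":1},{"linear":[3,0,0],"delta_rot":[0,0,0],"fingers":1},{"linear":[0,0,0],"delta_rot":[0,0,0],"fingers":1},{"linear":[0,0,0],"delta_rot":[0,0,0],"fingers":1},{"linear":[0,0,0],"delta_rot":[0,0,0],"fingers":1}]'
python3 - <<'E'
from h import *
c=save('wrist','w8'); print(bot.get_obs()['tool_pos'],np.array(c['pose'])[:3,3])
im=c['image'];hsv=cv2.cvtColor(im,cv2.COLOR_BGR2HSV); m=((hsv[...,1]>80)&(hsv[...,0]<20)).astype(np.uint8)*255; m[240:]=0
for k in cv2.findContours(m,cv2.RETR_EXTERNAL,cv2.CHAIN_APPROX_NONE)[0]:
    if cv2.contourArea(k)>300: print(cv2.boundingRect(k),[np.round(v,1) for v in cv2.fitEllipse(cv2.convexHull(k))[:2]])
b=cv2.imread('pics/w7.png')
cv2.imwrite('pics/w78.png',np.vstack([im[:300],b[:300]]))
E
```

```text
time: 20.0
tool_pos: [612.1, -79.9, 195.2]
tcp_rot: [1.315, 1.559, -0.255]
contact_force: [0.7, -0.2, -0.3]
grip_width: 91.6
time: 20.55
tool_pos: [529.5, 93.8, 187.2]
tcp_rot: [-1.514, 1.568, -3.084]
contact_force: [0.6, 0.3, 0.4]
grip_width: 91.8
time: 21.05
tool_pos: [445.0, 284.0, 178.4]
tcp_rot: [1.8, 1.57, 0.23]
contact_force: [0.3, -0.3, 0.1]
grip_width: 91.6
time: 21.55
tool_pos: [438.8, 296.5, 119.7]
tcp_rot: [1.967, 1.569, 0.396]
contact_force: [0.2, 0.1, 0.3]
grip_width: 91.7
[438.91716225 296.46172174 119.97840338] [438.62942888 365.7698222  253.0830671 ]
(228, 170, 87, 70) [array([270.8, 211.3]), array([83.7, 86.8])]
(441, 150, 104, 90) [array([492. , 194.4]), array([ 89.9, 104.2])]
```

View pics/w78.png

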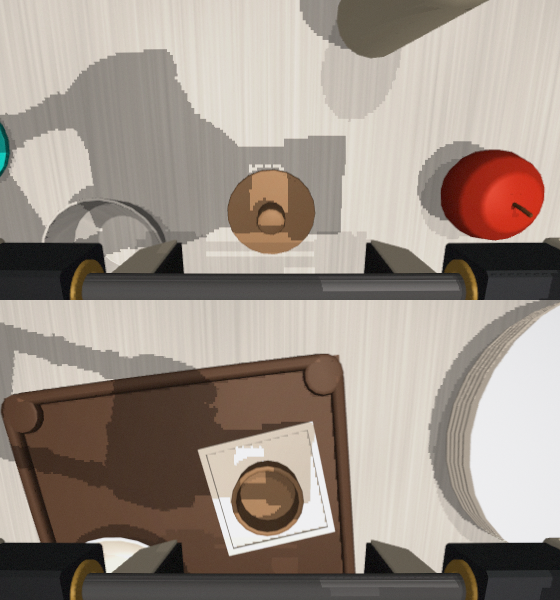

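```bash
python3 -c "
from h import *
c=load('w8');print('lid',onz(c,(271.3,211.3),10),onz(c,(271,216.5),32),'apple',onz(c,(492,194.4),30),'bottle base',onz(c,(372,35),10),onz(c,(340,20),10))
c=load('w7');print('pot',onz(c,(267.5,198),49),'plate',np.mean([onz(c,p,14) for p in [(198,149),(314,121),(334,232),(229,256)]],0))"
```

```text
lid [437.14688149 298.25264982  10.        ] [437.06668014 300.69347127  32.        ] apple [588.15930122 315.55533546  30.        ] bottle base [503.92511855 418.8778407   10.        ] [482.35919369 427.81234143  10.        ]
pot [608.43426769 -77.06625382  49.        ] plate [609.45367694 -79.52471248  14.        ]
```

```bash
python3 -m crank '[{"linear":[2,-0.2,-0.2],"delta_rot":[0,0,0],"fingers":0.7},{"linear":[2,0,0],"delta_rot":[0,0,0],"fingers":0.7},{"linear":[2,0,0],"delta_rot":[0,0,0],"fingers":0.7},{"linear":[1.5,0,0],"delta_rot":[0,0,0],"fingers":0.7},{"linear":[0.7,0,0],"delta_rot":[0,0,0],"fingers":0.7}]'
python3 -m crank '[{"linear":[0,0,0],"delta_rot":[0,0,0],"fingers":0.7},{"linear":[0,0,0],"delta_rot":[0,0,0],"fingers":0.7},{"linear":[0,0,0],"delta_rot":[0,0,0],"fingers":0.7},{"linear":[0,0,0],"delta_rot":[0,0,0],"fingers":0},{"linear":[0,0,0],"delta_rot":[0,0,0],"fingers":0}]'
python3 -m crank '[{"linear":[0,0,0],"delta_rot":[0,0,0],"fingers":0},{"linear":[0,0,0],"delta_rot":[0,0,0],"fingers":0},{"linear":[0,0,0],"delta_rot":[0,0,0],"fingers":0},{"linear":[0,0,0],"delta_rot":[0,0,0],"fingers":0},{"linear":[0,0,0],"delta_rot":[0,0,0],"fingers":0}]'
python3 -m crank '[{"linear":[0,0,0],"delta_rot":[0,0,0],"fingers":0},{"linear":[0,0,0],"delta_rot":[0,0,0],"fingers":0},{"linear":[0,0,0],"delta_rot":[0,0,0],"fingers":0},{"linear":[0,0,0],"delta_rot":[0,0,0],"fingers":0},{"linear":[0,0,0],"delta_rot":[0,0,0],"fingers":0}]'
```

```text
time: 22.1
tool_pos: [436.2, 298.2, 36.5]
tcp_rot: [1.47, 1.571, -0.1]
contact_force: [-0.0, 0.7, 0.6]
grip_width: 64.7
time: 22.6
tool_pos: [436.1, 298.7, 37.2]
tcp_rot: [1.947, 1.57, 0.377]
contact_force: [0.5, -0.6, 0.5]
grip_width: 52.8
time: 23.1
tool_pos: [435.9, 298.6, 36.7]
tcp_rot: [1.314, 1.571, -0.256]
contact_force: [-0.4, 0.3, 0.1]
grip_width: 19.4
time: 23.6
tool_pos: [435.9, 298.5, 36.7]
tcp_rot: [0.268, 1.571, -1.301]
contact_force: [0.5, -0.4, -0.4]
grip_width: 19.4
```

```bash
python3 -m crank '[{"linear":[-2,0,0],"delta_rot":[0,0,0],"fingers":0},{"linear":[-4,0,0],"delta_rot":[0,0,0],"fingers":0},{"linear":[-4,0,0],"delta_rot":[0,0,0],"fingers":0},{"linear":[-2.3,0.8,1.7],"delta_rot":[0,0,0],"fingers":0},{"linear":[0,1.7,3.7],"delta_rot":[0,0,0],"fingers":0}]'
python3 -m crank '[{"linear":[0,1.7,3.7],"delta_rot":[0,0,0],"fingers":0},{"linear":[0,1.7,3.7],"delta_rot":[0,0,0],"fingers":0},{"linear":[0,1.7,3.7],"delta_rot":[0,0,0],"fingers":0},{"linear":[0,1.7,3.7],"delta_rot":[0,0,0],"fingers":0},{"linear":[0,1.7,3.7],"delta_rot":[0,0,0],"fingers":0}]'
python3 -m crank '[{"linear":[0,1.7,3.7],"delta_rot":[0,0,0],"fingers":0},{"linear":[0,1.7,3.7],"delta_rot":[0,0,0],"fingers":0},{"linear":[0,1.7,3.7],"delta_rot":[0,0,0],"fingers":0},{"linear":[2,1.2,2.7],"delta_rot":[0,0,0],"fingers":0},{"linear":[2,0,0],"delta_rot":[0,0,0],"fingers":0}]'
python3 -m crank '[{"linear":[2,0,0],"delta_rot":[0,0,0],"fingers":0},{"linear":[0,0,0],"delta_rot":[0,0,0],"fingers":0},{"linear":[0,0,0],"delta_rot":[0,0,0],"fingers":0},{"linear":[0,0,0],"delta_rot":[0,0,0],"fingers":0},{"linear":[0,0,0],"delta_rot":[0,0,0],"fingers":0}]'
```

```text
time: 24.1
tool_pos: [462.1, 246.5, 163.4]
tcp_rot: [2.0, 1.564, 0.434]
contact_force: [0.8, -0.3, -1.4]
grip_width: 19.2
time: 24.6
tool_pos: [546.3, 58.1, 159.6]
tcp_rot: [-1.63, 1.57, 3.083]
contact_force: [0.8, 0.6, -1.5]
grip_width: 19.4
time: 25.1
tool_pos: [610.7, -82.4, 119.3]
tcp_rot: [0.982, 1.568, -0.592]
contact_force: [0.2, 0.5, -1.8]
grip_width: 18.9
time: 25.6
tool_pos: [609.9, -78.2, 101.1]
tcp_rot: [1.281, 1.568, -0.289]
contact_force: [-0.9, 0.3, -1.1]
grip_width: 19.1
```

```bash
python3 -m crank '[{"linear":[0.8,-0.1,0],"delta_rot":[0,0,0],"fingers":0},{"linear":[0.6,0,0],"delta_rot":[0,0,0],"fingers":0},{"linear":[0.4,0,0],"delta_rot":[0,0,0],"fingers":0},{"linear":[0.2,0,0],"delta_rot":[0,0,0],"fingers":0},{"linear":[0,0,0],"delta_rot":[0,0,0],"fingers":0}]'
python3 -m crank '[{"linear":[0,0,0],"delta_rot":[0,0,0],"fingers":0},{"linear":[0,0,0],"delta_rot":[0,0,0],"fingers":0},{"linear":[0,0,0],"delta_rot":[0,0,0],"fingers":0},{"linear":[0,0,0],"delta_rot":[0,0,0],"fingers":0},{"linear":[0,0,0],"delta_rot":[0,0,0],"fingers":0}]'
```

```text
time: 26.1
tool_pos: [607.8, -78.1, 81.5]
tcp_rot: [-1.228, 1.57, -2.798]
contact_force: [-6.5, 1.5, 15.7]
grip_width: 19.0
time: 26.6
tool_pos: [607.8, -78.1, 81.5]
tcp_rot: [-0.942, 1.57, -2.511]
contact_force: [-6.7, 2.1, 14.7]
grip_width: 19.4
```

```bash
python3 -m crank '[{"linear":[-0.1,0,0],"delta_rot":[0,0,0],"fingers":0},{"linear":[0,0,0],"delta_rot":[0,0,0],"fingers":0.6},{"linear":[0,0,0],"delta_rot":[0,0,0],"fingers":0.6},{"linear":[0,0,0],"delta_rot":[0,0,0],"fingers":0.6},{"linear":[0,0,0],"delta_rot":[0,0,0],"fingers":0.6}]'
python3 -m crank '[{"linear":[-1,0,0],"delta_rot":[0,0,0],"fingers":1},{"linear":[-3,0,0],"delta_rot":[0,0,0],"fingers":1},{"linear":[-4,0,0],"delta_rot":[0,0,0],"fingers":1},{"linear":[-3,0,0],"delta_rot":[0,0,0],"fingers":1},{"linear":[0,0,0],"delta_rot":[0,0,0],"fingers":1}]'
python3 -c "
from h import *
c=save('wrist','w9');t=save('scene','s1');print(proj(c,[[608.4,-78.4,54],[608.4,-78.4,76]]))
cv2.imwrite('pics/w9s.png',np.vstack([c['image'][:300],cv2.resize(t['image'][220:400,110:446],(560,300))]))"
```

```text
time: 27.1
tool_pos: [608.2, -78.3, 80.4]
tcp_rot: [-1.617, 1.57, 3.097]
contact_force: [-0.2, 0.2, -0.2]
grip_width: 46.7
time: 27.6
tool_pos: [610.6, -78.8, 196.6]
tcp_rot: [1.314, 1.561, -0.255]
contact_force: [1.4, 0.0, -0.9]
grip_width: 86.6
[[269.40781963 201.89794226]
 [269.33855686 208.81171913]]
```

View pics/w9s.png

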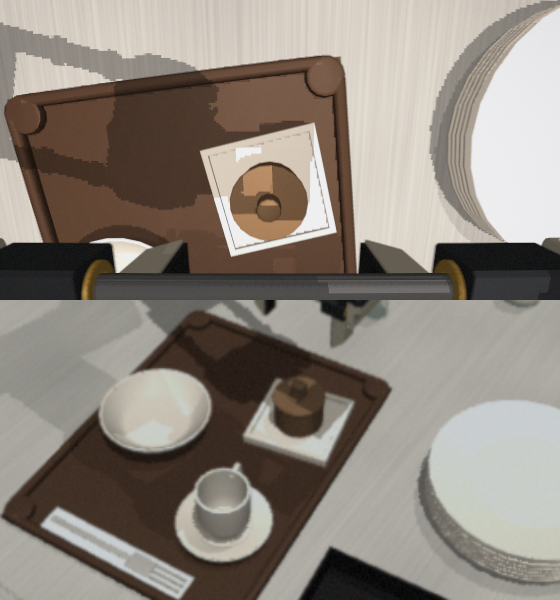

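Lid sits level on the pot (disc centre (269,201.5), predicted 269.4,201.9), and the cup is upright on the saucer. Next the apple.

```bash
python3 -m crank '[{"linear":[0,-0.2,-2],"delta_rot":[0,0,0],"fingers":1},{"linear":[0,-0.2,-4],"delta_rot":[0,0,0],"fingers":1},{"linear":[0,-0.2,-4],"delta_rot":[0,0,0],"fingers":1},{"linear":[0,-0.2,-4],"delta_rot":[0,0,0],"fingers":1},{"linear":[0,-0.2,-4],"delta_rot":[0,0,0],"fingers":1}]'
python3 -m crank '[{"linear":[0,-0.2,-4],"delta_rot":[0,0,0],"fingers":1},{"linear":[0,-0.2,-4],"delta_rot":[0,0,0],"fingers":1},{"linear":[0,-0.2,-4],"delta_rot":[0,0,0],"fingers":1},{"linear":[0,-0.2,-4],"delta_rot":[0,0,0],"fingers":1},{"linear":[0,-0.2,-3.4],"delta_rot":[0,0,0],"fingers":1}]'
python3 -m crank '[{"linear":[2,0,-2],"delta_rot":[0,0,0],"fingers":1},{"linear":[3,0,0],"delta_rot":[0,0,0],"fingers":1},{"linear":[1,0,0],"delta_rot":[0,0,0],"fingers":1},{"linear":[0,0,0],"delta_rot":[0,0,0],"fingers":1},{"linear":[0,0,0],"delta_rot":[0,0,0],"fingers":1}]'
python3 -m crank '[{"linear":[0,0,0],"delta_rot":[0,0,0],"fingers":1},{"linear":[0,0,0],"delta_rot":[0,0,0],"fingers":1},{"linear":[0,0,0],"delta_rot":[0,0,0],"fingers":1},{"linear":[0,0,0],"delta_rot":[0,0,0],"fingers":1},{"linear":[0,0,0],"delta_rot":[0,0,0],"fingers":1}]'
python3 - <<'E'
from h import *
c=save('wrist','w10'); print(bot.get_obs()['tool_pos'],np.array(c['pose'])[:3,3])
im=c['image'];hsv=cv2.cvtColor(im,cv2.COLOR_BGR2HSV); m=((hsv[...,1]>150)&((hsv[...,0]<8)|(hsv[...,0]>172))).astype(np.uint8)*255
for k in cv2.findContours(m,cv2.RETR_EXTERNAL,cv2.CHAIN_APPROX_NONE)[0]:
    if cv2.contourArea(k)>300:
        x,y,w,h=cv2.boundingRect(k); print((x,y,w,h),onz(c,(x+w/2,y+w/2),30),onz(c,(x+w/2,y+h/2),30))
E
```

```text
time: 28.2
tool_pos: [597.0, 103.1, 189.0]
tcp_rot: [-1.503, 1.568, -3.073]
contact_force: [0.7, -0.5, 0.6]
grip_width: 91.7
time: 28.7
tool_pos: [586.7, 297.6, 188.8]
tcp_rot: [-1.239, 1.568, -2.808]
contact_force: [0.7, -1.3, -0.1]
grip_width: 91.8
time: 29.2
tool_pos: [588.3, 315.2, 131.1]
tcp_rot: [0.76, 1.571, -0.811]
contact_force: [0.4, 0.5, 0.4]
grip_width: 91.7
time: 29.7
tool_pos: [587.9, 315.7, 131.0]
tcp_rot: [1.702, 1.57, 0.133]
contact_force: [-0.6, -0.1, -1.1]
grip_width: 91.8
[587.89029154 315.69825698 130.82998394] [587.86232088 385.07519804 264.2497282 ]
(228, 175, 86, 85) [585.96920526 314.84378158  30.        ] [585.97006697 315.22013158  30.        ]
```

View pics/w10.png

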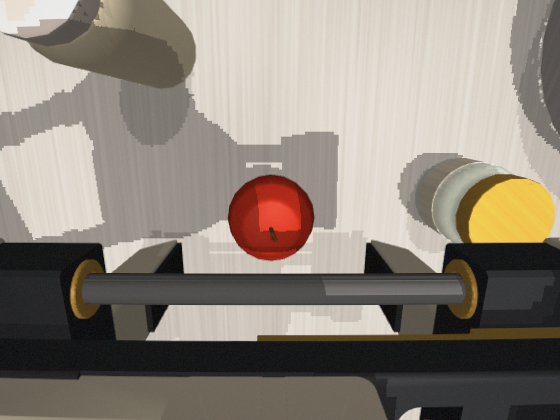

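```bash
python3 -c "
from h import *
a=load('w10');b=load('top0')
o1,d1=ray(a,(511,214));o2,d2=ray(b,(175.8,96.8))
s=np.linalg.lstsq(np.c_[d1,-d2],o2-o1,rcond=None)[0];print(o1+s[0]*d1,o2+s[1]*d2)
z=(o1+s[0]*d1)[2];print(onz(a,(456,214),z),onz(a,(434,205),40))
print('bottle',onz(a,(185,75),5),onz(a,(110,70),20))"
```

```text
[733.69139167 328.43164822  67.23873793] [730.36511284 326.03319629  65.46619052]
[699.17449428 328.46661059  67.23873793] [698.2549849  327.09782509  40.        ]
bottle [523.96079248 414.96200533   5.        ] [476.51029058 416.91964617  20.        ]
```

```bash
python3 -m crank '[{"linear":[2.2,-0.2,0],"delta_rot":[0,0,0],"fingers":1},{"linear":[2.5,0,0],"delta_rot":[0,0,0],"fingers":1},{"linear":[2.5,0,0],"delta_rot":[0,0,0],"fingers":1},{"linear":[1.3,0,0],"delta_rot":[0,0,0],"fingers":1},{"linear":[0.7,0,0],"delta_rot":[0,0,0],"fingers":1}]'
python3 -m crank '[{"linear":[0,0,0],"delta_rot":[0,0,0],"fingers":1},{"linear":[0,0,0],"delta_rot":[0,0,0],"fingers":1},{"linear":[0,0,0],"delta_rot":[0,0,0],"fingers":1},{"linear":[0,0,0],"delta_rot":[0,0,0],"fingers":0},{"linear":[0,0,0],"delta_rot":[0,0,0],"fingers":0}]'
python3 -m crank '[{"linear":[0,0,0],"delta_rot":[0,0,0],"fingers":0},{"linear":[0,0,0],"delta_rot":[0,0,0],"fingers":0},{"linear":[0,0,0],"delta_rot":[0,0,0],"fingers":0},{"linear":[0,0,0],"delta_rot":[0,0,0],"fingers":0},{"linear":[0,0,0],"delta_rot":[0,0,0],"fingers":0}]'
```

```text
time: 30.25
tool_pos: [585.3, 315.5, 37.4]
tcp_rot: [-1.136, 1.569, -2.705]
contact_force: [0.2, 0.2, -0.5]
grip_width: 91.8
time: 30.75
tool_pos: [586.1, 315.8, 39.4]
tcp_rot: [1.861, 1.57, 0.291]
contact_force: [-1.0, 0.2, -0.2]
grip_width: 80.0
time: 31.25
tool_pos: [585.9, 315.8, 38.8]
tcp_rot: [1.483, 1.571, -0.087]
contact_force: [-0.2, -0.2, 0.9]
grip_width: 60.1
```

```bash
python3 -m crank '[{"linear":[-2,0,0],"delta_rot":[0,0,0],"fingers":0},{"linear":[-4,0,0],"delta_rot":[0,0,0],"fingers":0},{"linear":[-4,0,0],"delta_rot":[0,0,0],"fingers":0},{"linear":[-3,-0.5,2],"delta_rot":[0,0,0],"fingers":0},{"linear":[0,-0.9,4],"delta_rot":[0,0,0],"fingers":0}]'
python3 -m crank '[{"linear":[0,-1,4],"delta_rot":[0,0,0],"fingers":0},{"linear":[0,-1,4],"delta_rot":[0,0,0],"fingers":0},{"linear":[0,-1,4],"delta_rot":[0,0,0],"fingers":0},{"linear":[0,-1,4],"delta_rot":[0,0,0],"fingers":0},{"linear":[0,-1,4],"delta_rot":[0,0,0],"fingers":0}]'
python3 -m crank '[{"linear":[0,-1,4],"delta_rot":[0,0,0],"fingers":0},{"linear":[0,-1,4],"delta_rot":[0,0,0],"fingers":0},{"linear":[0,-1,4],"delta_rot":[0,0,0],"fingers":0},{"linear":[0,-1,4],"delta_rot":[0,0,0],"fingers":0},{"linear":[0,-1,4],"delta_rot":[0,0,0],"fingers":0}]'
python3 -m crank '[{"linear":[0,-0.7,3],"delta_rot":[0,0,0],"fingers":0},{"linear":[2,0,1.3],"delta_rot":[0,0,0],"fingers":0},{"linear":[3,0,0],"delta_rot":[0,0,0],"fingers":0},{"linear":[2,0,0],"delta_rot":[0,0,0],"fingers":0},{"linear":[1,0,0],"delta_rot":[0,0,0],"fingers":0}]'
python3 -m crank '[{"linear":[0,0,0],"delta_rot":[0,0,0],"fingers":0},{"linear":[0,0,0],"delta_rot":[0,0,0],"fingers":0},{"linear":[0,0,0],"delta_rot":[0,0,0],"fingers":0},{"linear":[0,0,0],"delta_rot":[0,0,0],"fingers":0},{"linear":[0,0,0],"delta_rot":[0,0,0],"fingers":0}]'
```

```text
time: 31.75
tool_pos: [574.0, 257.9, 173.5]
tcp_rot: [1.927, 1.561, 0.36]
contact_force: [1.3, -0.5, -1.6]
grip_width: 60.2
time: 32.25
tool_pos: [521.3, 54.2, 168.5]
tcp_rot: [-1.254, 1.57, -2.824]
contact_force: [0.5, -0.6, -1.8]
grip_width: 60.1
time: 32.75
tool_pos: [471.5, -145.8, 168.6]
tcp_rot: [-2.006, 1.571, 2.708]
contact_force: [0.6, 0.0, -1.2]
grip_width: 60.4
time: 33.25
tool_pos: [464.3, -187.0, 86.9]
tcp_rot: [-2.095, 1.568, 2.618]
contact_force: [-0.5, -0.1, -1.9]
grip_width: 60.0
time: 33.75
tool_pos: [465.7, -187.5, 89.4]
tcp_rot: [0.994, 1.569, -0.576]
contact_force: [-0.1, -0.2, -1.3]
grip_width: 60.3
```

```bash
python3 -m crank '[{"linear":[1.5,0,0],"delta_rot":[0,0,0],"fingers":0},{"linear":[1.2,0,0],"delta_rot":[0,0,0],"fingers":0},{"linear":[0.7,0,0],"delta_rot":[0,0,0],"fingers":0},{"linear":[0.4,0,0],"delta_rot":[0,0,0],"fingers":0},{"linear":[0.1,0,0],"delta_rot":[0,0,0],"fingers":0}]'
python3 -m crank '[{"linear":[0,0,0],"delta_rot":[0,0,0],"fingers":0},{"linear":[0,0,0],"delta_rot":[0,0,0],"fingers":0},{"linear":[0,0,0],"delta_rot":[0,0,0],"fingers":0},{"linear":[0,0,0],"delta_rot":[0,0,0],"fingers":0},{"linear":[0,0,0],"delta_rot":[0,0,0],"fingers":0}]'
```

```text
time: 34.25
tool_pos: [465.2, -187.3, 49.3]
tcp_rot: [-2.032, 1.57, 2.682]
contact_force: [0.3, 0.7, -0.4]
grip_width: 60.1
time: 34.75
tool_pos: [465.4, -187.5, 49.9]
tcp_rot: [0.904, 1.57, -0.666]
contact_force: [0.2, 0.8, -1.4]
grip_width: 59.8
```

```bash
python3 -m crank '[{"linear":[0.1,0,0],"delta_rot":[0,0,0],"fingers":0},{"linear":[0,0,0],"delta_rot":[0,0,0],"fingers":0},{"linear":[0,0,0],"delta_rot":[0,0,0],"fingers":0.74},{"linear":[0,0,0],"delta_rot":[0,0,0],"fingers":0.74},{"linear":[0,0,0],"delta_rot":[0,0,0],"fingers":0.74}]'
python3 -m crank '[{"linear":[0,0,0],"delta_rot":[0,0,0],"fingers":0.74},{"linear":[0,0,0],"delta_rot":[0,0,0],"fingers":0.74},{"linear":[-1,0,0],"delta_rot":[0,0,0],"fingers":0.76},{"linear":[-2,0,0],"delta_rot":[0,0,0],"fingers":0.76},{"linear":[-3,0,0],"delta_rot":[0,0,0],"fingers":0.8}]'
python3 -m crank '[{"linear":[-4,0,0],"delta_rot":[0,0,0],"fingers":1},{"linear":[-3,0,0],"delta_rot":[0,0,0],"fingers":1},{"linear":[-1,0,0],"delta_rot":[0,0,0],"fingers":1},{"linear":[0,0,0],"delta_rot":[0,0,0],"fingers":1},{"linear":[0,0,0],"delta_rot":[0,0,0],"fingers":1}]'
python3 - <<'E'
from h import *
c=save('wrist','w11'); print(bot.get_obs()['tool_pos'])
im=c['image'];hsv=cv2.cvtColor(im,cv2.COLOR_BGR2HSV); m=((hsv[...,1]>150)&((hsv[...,0]<8)|(hsv[...,0]>172))).astype(np.uint8)*255
for k in cv2.findContours(m,cv2.RETR_EXTERNAL,cv2.CHAIN_APPROX_NONE)[0]:
    if cv2.contourArea(k)>300:
        x,y,w,h=cv2.boundingRect(k); print((x,y,w,h),onz(c,(x+w/2,y+h/2),40))
E
```

```text
time: 35.25
tool_pos: [465.4, -187.5, 48.8]
tcp_rot: [0.769, 1.57, -0.8]
contact_force: [0.2, 0.2, -1.0]
grip_width: 68.2
time: 35.75
tool_pos: [464.6, -187.0, 108.9]
tcp_rot: [-2.082, 1.568, 2.631]
contact_force: [-0.1, -0.3, -0.2]
grip_width: 72.5
time: 36.25
tool_pos: [464.8, -187.1, 187.9]
tcp_rot: [-2.046, 1.569, 2.667]
contact_force: [-0.1, 0.6, 0.5]
grip_width: 91.7
[ 464.57537374 -186.98608001  187.36455824]
(239, 167, 72, 71) [ 465.66606652 -188.05829975   40.        ]
```

```bash
python3 -m crank '[{"linear":[0,0.7,-2],"delta_rot":[0,0,0],"fingers":1},{"linear":[0,1.2,-4],"delta_rot":[0,0,0],"fingers":1},{"linear":[0,1.2,-4],"delta_rot":[0,0,0],"fingers":1},{"linear":[0,1.2,-4],"delta_rot":[0,0,0],"fingers":1},{"linear":[0,1.2,-4],"delta_rot":[0,0,0],"fingers":1}]'
python3 -m crank '[{"linear":[0,1.2,-4],"delta_rot":[0,0,0],"fingers":1},{"linear":[0,1.2,-4],"delta_rot":[0,0,0],"fingers":1},{"linear":[0,1.2,-4],"delta_rot":[0,0,0],"fingers":1},{"linear":[1,1.2,-3.7],"delta_rot":[0,0,0],"fingers":1},{"linear":[2,0.8,-2],"delta_rot":[0,0,0],"fingers":1}]'
python3 -m crank '[{"linear":[1,0,0],"delta_rot":[0,0,0],"fingers":1},{"linear":[0,0,0],"delta_rot":[0,0,0],"fingers":1},{"linear":[0,0,0],"delta_rot":[0,0,0],"fingers":1},{"linear":[0,0,0],"delta_rot":[0,0,0],"fingers":1},{"linear":[0,0,0],"delta_rot":[0,0,0],"fingers":1}]'
python3 - <<'E'
from h import *
c=save('wrist','w12'); print(bot.get_obs()['tool_pos'])
print(proj(c,[[575.5,169.8,78]]))
b=cv2.imread('pics/w11.png')
cv2.imwrite('pics/w112.png',np.vstack([c['image'][:300],b[:300]]))
E
```

```text
time: 36.8
tool_pos: [519.7, -5.7, 187.0]
tcp_rot: [-1.695, 1.568, 3.018]
contact_force: [1.1, -1.1, 0.1]
grip_width: 92.0
time: 37.3
tool_pos: [576.5, 172.8, 157.7]
tcp_rot: [2.323, 1.57, 0.755]
contact_force: [0.3, -0.1, 0.9]
grip_width: 92.0
time: 37.8
tool_pos: [576.4, 168.8, 149.6]
tcp_rot: [1.629, 1.569, 0.058]
contact_force: [0.1, -0.2, -0.6]
grip_width: 91.6
[576.33711682 168.97463787 149.58071898]
[[272.22856377 228.47953941]]
```

View pics/w112.png

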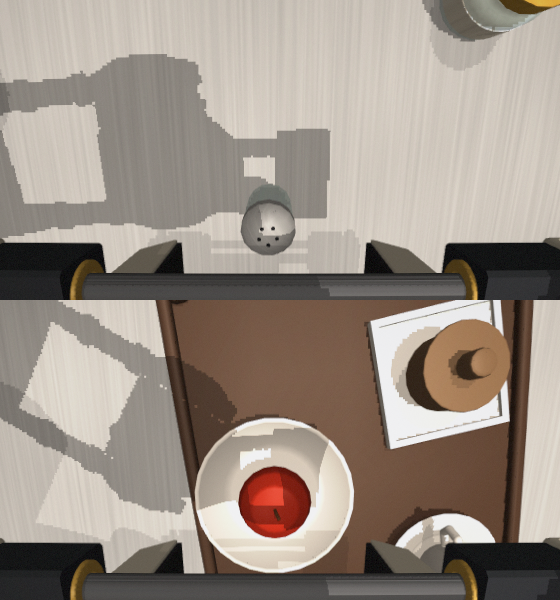

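```bash
python3 -c "
from h import *
c=load('w12');print(onz(c,(268,236.5),80),onz(c,(268,228),70),onz(c,(268,228),78)); t=load('top0');print(onz(t,(242,163),75),onz(t,(242,163.7),70))"
```

```text
[572.81023972 165.11575608  80.        ] [572.67550161 167.4687813   70.        ] [572.81010892 170.12618088  78.        ]
[572.24843614 163.04109443  75.        ] [571.80888422 163.36598462  70.        ]
```

```bash
python3 -m crank '[{"linear":[2.2,-0.4,0.3],"delta_rot":[0,0,0],"fingers":1},{"linear":[2.5,0,0],"delta_rot":[0,0,0],"fingers":1},{"linear":[2.5,0,0],"delta_rot":[0,0,0],"fingers":1},{"linear":[1.5,0,0],"delta_rot":[0,0,0],"fingers":1},{"linear":[0.6,0,0],"delta_rot":[0,0,0],"fingers":1}]'
python3 -m crank '[{"linear":[0,0,0],"delta_rot":[0,0,0],"fingers":1},{"linear":[0,0,0],"delta_rot":[0,0,0],"fingers":1},{"linear":[0,0,0],"delta_rot":[0,0,0],"fingers":1},{"linear":[0,0,0],"delta_rot":[0,0,0],"fingers":0},{"linear":[0,0,0],"delta_rot":[0,0,0],"fingers":0}]'
python3 -m crank '[{"linear":[0,0,0],"delta_rot":[0,0,0],"fingers":0},{"linear":[0,0,0],"delta_rot":[0,0,0],"fingers":0},{"linear":[0,0,0],"delta_rot":[0,0,0],"fingers":0},{"linear":[0,0,0],"delta_rot":[0,0,0],"fingers":0},{"linear":[0,0,0],"delta_rot":[0,0,0],"fingers":0}]'
python3 -m crank '[{"linear":[0,0,0],"delta_rot":[0,0,0],"fingers":0},{"linear":[0,0,0],"delta_rot":[0,0,0],"fingers":0},{"linear":[-2,0,0],"delta_rot":[0,0,0],"fingers":0},{"linear":[-4,0,0],"delta_rot":[0,0,0],"fingers":0},{"linear":[-4,0,0],"delta_rot":[0,0,0],"fingers":0}]'
python3 -m crank '[{"linear":[-1,0,0],"delta_rot":[0,0,0],"fingers":0},{"linear":[0,0,0],"delta_rot":[0,0,0],"fingers":0},{"linear":[0,0,0],"delta_rot":[0,0,0],"fingers":0},{"linear":[0,0,0],"delta_rot":[0,0,0],"fingers":0},{"linear":[0,0,0],"delta_rot":[0,0,0],"fingers":0}]'
```

```text
time: 38.35
tool_pos: [571.3, 166.2, 54.5]
tcp_rot: [-1.35, 1.569, -2.92]
contact_force: [0.4, -0.3, 0.5]
grip_width: 91.7
time: 38.85
tool_pos: [572.3, 166.8, 56.3]
tcp_rot: [1.628, 1.57, 0.058]
contact_force: [-0.4, 0.2, 0.2]
grip_width: 80.3
time: 39.35
tool_pos: [572.0, 166.7, 55.6]
tcp_rot: [-0.279, 1.571, -1.849]
contact_force: [-0.2, 1.2, -0.0]
grip_width: 39.8
time: 39.85
tool_pos: [571.3, 166.6, 155.9]
tcp_rot: [-1.384, 1.568, -2.954]
contact_force: [0.7, 0.5, -0.8]
grip_width: 36.2
time: 40.35
tool_pos: [571.3, 166.5, 163.9]
tcp_rot: [-1.382, 1.568, -2.952]
contact_force: [0.4, 1.0, -1.4]
grip_width: 36.5
```

```bash
python3 -m crank '[{"linear":[0,0,2],"delta_rot":[0,0,0],"fingers":0},{"linear":[0,-0.3,4],"delta_rot":[0,0,0],"fingers":0},{"linear":[0,-0.3,4],"delta_rot":[0,0,0],"fingers":0},{"linear":[0,-0.3,4],"delta_rot":[0,0,0],"fingers":0},{"linear":[0,-0.3,4],"delta_rot":[0,0,0],"fingers":0}]'
python3 -m crank '[{"linear":[0,-0.3,4],"delta_rot":[0,0,0],"fingers":0},{"linear":[0,-0.3,4],"delta_rot":[0,0,0],"fingers":0},{"linear":[0,-0.3,4],"delta_rot":[0,0,0],"fingers":0},{"linear":[0,-0.3,4],"delta_rot":[0,0,0],"fingers":0},{"linear":[0,0,3.5],"delta_rot":[0,0,0],"fingers":0}]'
python3 -m crank '[{"linear":[0,0,1.4],"delta_rot":[0,0,0],"fingers":0},{"linear":[0,0,0],"delta_rot":[-7,0,0],"fingers":0},{"linear":[0,0,0],"delta_rot":[-7.5,0,0],"fingers":0},{"linear":[0,0,0],"delta_rot":[-7.5,0,0],"fingers":0},{"linear":[0,0,0],"delta_rot":[-7.5,0,0],"fingers":0}]'
python3 -m crank '[{"linear":[0,0,0],"delta_rot":[-7.5,0,0],"fingers":0},{"linear":[0,0,0],"delta_rot":[-7.5,0,0],"fingers":0},{"linear":[0,0,0],"delta_rot":[-7.5,0,0],"fingers":0},{"linear":[0,0,0],"delta_rot":[-7.5,0,0],"fingers":0},{"linear":[0,0,0],"delta_rot":[-7.5,0,0],"fingers":0}]'
python3 -m crank '[{"linear":[0,0,0],"delta_rot":[0,0,0],"fingers":0},{"linear":[0,0,0],"delta_rot":[0,0,0],"fingers":0},{"linear":[0,0,0],"delta_rot":[0,0,0],"fingers":0},{"linear":[0,0,0],"delta_rot":[0,0,0],"fingers":0},{"linear":[0,0,0],"delta_rot":[0,0,0],"fingers":0}]'
python3 -c "
from h import *
save('wrist','w13');o=bot.get_obs();M=R.from_euler('xyz',o['tcp_rot']).as_matrix();print(M.round(3),o['tool_pos'],o['joint_positions'])
d=np.array([547.8,-222.8,60])-o['tool_pos'];print(M.T@d/10)"
```

```text
time: 40.85
tool_pos: [559.6, -14.7, 164.8]
tcp_rot: [-1.674, 1.569, 3.04]
contact_force: [0.8, -0.2, -1.6]
grip_width: 36.0
time: 41.35
tool_pos: [547.5, -210.2, 164.7]
tcp_rot: [-1.926, 1.569, 2.786]
contact_force: [0.4, 0.4, -1.6]
grip_width: 35.7
time: 41.85
tool_pos: [548.2, -221.5, 164.9]
tcp_rot: [-2.76, 1.569, 2.474]
contact_force: [-0.5, 0.4, -1.3]
grip_width: 36.3
time: 42.35
tool_pos: [548.3, -221.3, 164.9]
tcp_rot: [2.848, 1.569, 2.453]
contact_force: [0.3, 0.1, -1.4]
grip_width: 36.1
time: 42.85
tool_pos: [548.4, -222.3, 165.7]
tcp_rot: [-2.192, 1.571, -2.593]
contact_force: [-0.8, 0.6, -1.8]
grip_width: 36.2
[[-0.     0.39   0.921]
 [-0.     0.921 -0.39 ]
 [-1.    -0.     0.   ]] [ 548.38653107 -222.29758543  165.71387558] [-5.14575311e-01  5.39144578e-01  1.45548721e+00 -5.12263967e-05
  1.14694144e+00 -1.68422736e+00]
[10.57139042 -0.068641   -0.03452872]
```

View pics/w13.png

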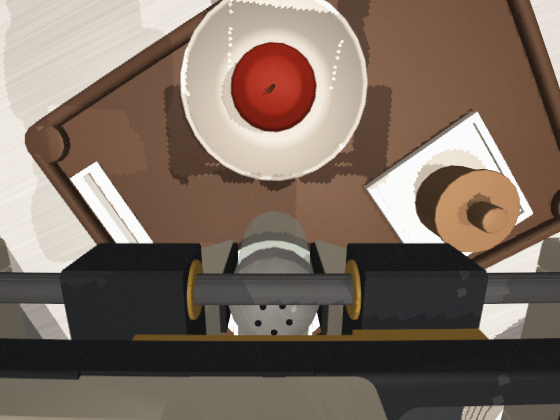

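```bash
python3 -c "
from h import *
c=load('w13');p=onz(c,(273.6,318.6),190);print(p,p-[548.39,-222.3,190], proj(c,[[548.39,-222.3,190]]))"
```

```text
[ 549.83832602 -223.07077635  190.        ] [ 1.44832602 -0.77077635  0.        ] [[273.98860619 314.67696406]]
```

```bash
python3 -m crank '[{"linear":[2,-0.1,-0.2],"delta_rot":[0,0,0],"fingers":0},{"linear":[2.5,0,0],"delta_rot":[0,0,0],"fingers":0},{"linear":[2.5,0,0],"delta_rot":[0,0,0],"fingers":0},{"linear":[1.5,0,0],"delta_rot":[0,0,0],"fingers":0},{"linear":[0.5,0,0],"delta_rot":[0,0,0],"fingers":0}]'
python3 -m crank '[{"linear":[0,0,0],"delta_rot":[0,0,0],"fingers":0},{"linear":[0,0,0],"delta_rot":[0,0,0],"fingers":0},{"linear":[0.5,0,0],"delta_rot":[0,0,0],"fingers":0},{"linear":[0.4,0,0],"delta_rot":[0,0,0],"fingers":0},{"linear":[0.3,0,0],"delta_rot":[0,0,0],"fingers":0}]'
python3 -m crank '[{"linear":[0.2,0,0],"delta_rot":[0,0,0],"fingers":0},{"linear":[0.1,0,0],"delta_rot":[0,0,0],"fingers":0},{"linear":[0,0,0],"delta_rot":[0,0,0],"fingers":0},{"linear":[0,0,0],"delta_rot":[0,0,0],"fingers":0},{"linear":[0,0,0],"delta_rot":[0,0,0],"fingers":0}]'
```

```text
time: 43.4
tool_pos: [545.2, -222.0, 73.9]
tcp_rot: [3.039, 1.568, 2.638]
contact_force: [-0.6, 0.1, -1.8]
grip_width: 36.2
time: 43.9
tool_pos: [546.2, -222.4, 63.6]
tcp_rot: [-0.236, 1.571, -0.636]
contact_force: [1.4, -0.1, -1.0]
grip_width: 36.1
time: 44.4
tool_pos: [546.2, -222.5, 60.9]
tcp_rot: [-0.324, 1.57, -0.724]
contact_force: [-0.2, -1.1, -1.7]
grip_width: 36.4
```

Not yet touching: 1 mm lower, then release with a modest opening and rise.

```bash
python3 -m crank '[{"linear":[0.1,0,0],"delta_rot":[0,0,0],"fingers":0},{"linear":[0,0,0],"delta_rot":[0,0,0],"fingers":0},{"linear":[0,0,0],"delta_rot":[0,0,0],"fingers":0},{"linear":[0,0,0],"delta_rot":[0,0,0],"fingers":0},{"linear":[0,0,0],"delta_rot":[0,0,0],"fingers":0}]'
python3 -m crank '[{"linear":[0,0,0],"delta_rot":[0,0,0],"fingers":0.6},{"linear":[0,0,0],"delta_rot":[0,0,0],"fingers":0.6},{"linear":[0,0,0],"delta_rot":[0,0,0],"fingers":0.6},{"linear":[0,0,0],"delta_rot":[0,0,0],"fingers":0.6},{"linear":[0,0,0],"delta_rot":[0,0,0],"fingers":0.6}]'
python3 -m crank '[{"linear":[-1,0,0],"delta_rot":[0,0,0],"fingers":0.6},{"linear":[-2,0,0],"delta_rot":[0,0,0],"fingers":0.6},{"linear":[-3,0,0],"delta_rot":[0,0,0],"fingers":0.6},{"linear":[-4,0,0],"delta_rot":[0,0,0],"fingers":0.6},{"linear":[-4,0,0],"delta_rot":[0,0,0],"fingers":0.6}]'
python3 -m crank '[{"linear":[-4,0,4],"delta_rot":[0,0,0],"fingers":1},{"linear":[-2,0,4],"delta_rot":[0,0,0],"fingers":1},{"linear":[0,0,2],"delta_rot":[0,0,0],"fingers":1},{"linear":[0,0,0],"delta_rot":[0,0,0],"fingers":1},{"linear":[0,0,0],"delta_rot":[0,0,0],"fingers":1}]'
python3 -m crank '[{"linear":[0,0,0],"delta_rot":[0,0,0],"fingers":1},{"linear":[0,0,0],"delta_rot":[0,0,0],"fingers":1},{"linear":[0,0,0],"delta_rot":[0,0,0],"fingers":1},{"linear":[0,0,0],"delta_rot":[0,0,0],"fingers":1},{"linear":[0,0,0],"delta_rot":[0,0,0],"fingers":1}]'
python3 - <<'E'
from h import *
c=save('wrist','w14');s=save('scene','s2')
N=['saucer','cup rim','dish','apple30','pot lid disc','mid top','mid foot']
P=[[630.5,-258.1,18],[630.5,-258.1,71],[465.1,-187.4,34],[465.1,-187.4,40],[609.4,-79.3,54],[547.8,-222.8,84],[547.8,-222.8,4]]
for k,a,b in zip(N,proj(c,P),proj(s,P)): print(k,a.round(1),b.round(1))
cv2.imwrite('pics/fin.png',np.vstack([c['image'][:300],cv2.resize(s['image'][90:400,30:],(560,300))]))
E
```

```text
time: 44.9
tool_pos: [546.2, -222.5, 59.7]
tcp_rot: [-0.768, 1.571, -1.169]
contact_force: [-0.7, -0.2, -0.9]
grip_width: 36.2
time: 45.4
tool_pos: [546.2, -222.5, 59.8]
tcp_rot: [-0.437, 1.571, -0.837]
contact_force: [0.3, -0.6, -0.2]
grip_width: 54.9
time: 45.9
tool_pos: [545.9, -222.3, 201.7]
tcp_rot: [-3.077, 1.571, 2.806]
contact_force: [0.1, 0.1, 0.6]
grip_width: 54.9
time: 46.4
tool_pos: [633.2, -259.2, 254.5]
tcp_rot: [3.109, 1.569, 2.709]
contact_force: [-0.4, -0.3, -0.6]
grip_width: 89.1
time: 46.9
tool_pos: [633.8, -259.6, 255.2]
tcp_rot: [-0.676, 1.571, -1.076]
contact_force: [0.8, 0.7, 0.7]
grip_width: 91.5
saucer [273.7 178.9] [243.6 350.7]
cup rim [273.8 188.6] [242.5 333. ]
dish [274.2  -7.7] [202.4 284.1]
apple30 [274.2 -10. ] [202.2 282.1]
pot lid disc [438.9  92.6] [289.4 276.6]
mid top [274.   88.4] [220.  296.1]
mid foot [273.9  94.6] [222.7 322.8]
```

View pics/fin.png

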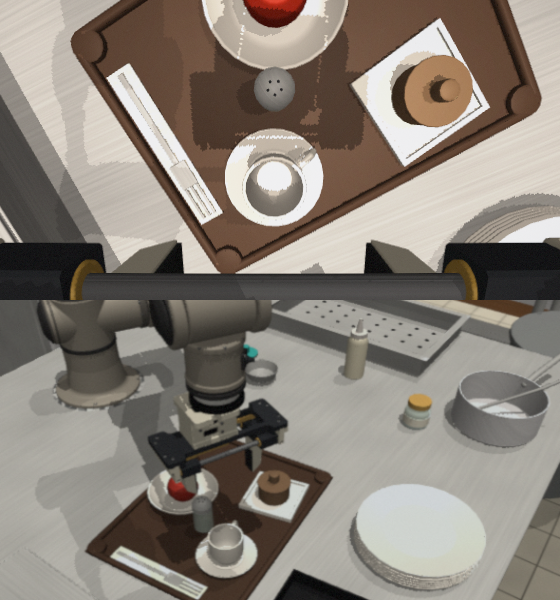

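Shaker top (274,89) vs 88.4 predicted for the midpoint. Cup rim (274,187) vs 188.6, lid (438,91) vs 92.6. The bottle is upright and the gripper is clear.

```bash
python3 -c "
from plant import workorder; print(workorder.close_job())"
```

```text
the job is handed in; nothing more can be done
None
```

The tray is laid and the job handed in at about 47 s of robot time. I placed things in the order asked: cup, pot, lid, apple, salt shaker.

- **Last wrist picture:** the cup, lid and shaker lie within about 2 px (roughly 2 mm) of where they should be. The apple's centre was checked in an earlier picture and was within about 1 mm of the dish centre.
- **Last scene picture:** everything stands upright, the squeeze bottle is standing, and the gripper is clear above the tray.
- **Forces:** the highest reading I saw was about 17 N, while seating the lid.
- **Disagreements:** one wrist measurement, read by eye, put the pot about 2.5 mm off the plate's centre. The arm's own position had it within 1 mm, and the lid went on level at the expected height. Before the grasp, the shaker's position differed by up to about 7 mm between cameras. I re-measured it in the gripper and corrected 2 mm before setting it down.

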